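Find the hand grinder with the dragging bearing

ROBOT

A 6-joint arm with a two-finger parallel gripper is mounted at the origin on the work surface. World frame = base frame: x ahead of the robot, y to its left, z up, the work surface at z = 0. Lengths are in m, angles in rad, forces in N, time in s.
With the tool pointing down it reaches from about 0.4 to 0.825 m from the base axis. Payload 7 kg.
Tool frame: the origin (TCP) lies on the centre line of the jaws, within the pads' length; the fingertips stand 22 mm ahead of it and the grasp point (between the pads) lies 3 mm ahead of it; z points along the fingers, y is the line along which they close (so a half turn about z gives the same grasp; the last joint's range is limited). The gripper opens to 88 mm and grips with 3 to 60 N. Pads are 19 mm wide; open, the fingers measure 130 mm over their backs; the gripper's body (78 mm by 193 mm) begins 47 mm behind the grasp point.
Start: joints at [-0.942, 0.359, 0.012, 0, -1.224, -0.288], TCP at [0.226, -0.636, 0.249] pointing down, gripper open.
Joint ranges: [-3.07, 3.07], [-1.43, 2.12], [-1.02, 1.25], [-3.03, 1.67], [-3.05, -0], [-3.03, 3.03]. Speed limits (rad/s): [2.39, 2.39, 3.01, 3.14, 3.14, 3.14].

INTERFACE

Orientations are given as [roll, pitch, yaw] about the fixed x, y, z axes, in that order (R = Rz(yaw) Ry(pitch) Rx(roll)).
In Python, from station import monitor, viewer, order gives the robot as it stands. The module is installed in compiled form; this text tells all that it offers.
- The arm moves only by the tool servo_tool, never from a script. Its argument "targets" is a list of rows, each an object with "angular": the turn, a rotation vector about the tool's x, y, z in degrees, a list of three; "xyz": the shift along the tool's x, y, z in cm, a list of three; "claw": the finger opening in cm, from 0 to 8.76. A call has 1 to 20 rows; each row shifts and turns the commanded pose from where the row before left it, along the tool's axes as they then stand; what a row does not reach is not made up. A row lasts 1/10 s, in which the tool goes at most 50 mm and 8.59 degrees, less where a joint would pass 70% of its speed; a pose out of reach is approached as far as the arm can. A call is refused whole if a number of a shift passes 5 or a number of a turn 8.59, either way. A call with a gripper value outside its range is refused whole. The fingers move at their own pace and stop on an object; "force" is the grip in N (left out, the last holds). Time passes only in rows, so rows that do not move let the fingers close. It gives the time, the measured TCP pose, the force, the opening and the grip force at its end, in the units of the state.
- monitor.get_state(): the state, without advancing time (a new reading comes with each control period).
- viewer.grab_frame(name): name is "scene" or "top"; returns a dict with "color" (384x512x3 uint8, blue, green, red), "fovy" (degrees; the focal length in pixels is half the picture's height over the tangent of half this angle, whatever the lens; pixels are square), "cx", "cy" (the principal point, pixels), "R" (3x3) and "t" (3): a world point X has camera coordinates R X + t. Camera axes: x right, y down, z forward; pixel columns grow to the right and rows downward; lengths in m; the calibration is good to about 2 mm. A picture is of the moment at which its call begins. There is no depth.
- order.job_done(): hands the job in; it is judged then, once.
The state is a dict: "t": time; "q": joint angles; "qd": joint speeds; "joint_efforts": joint torques, N m; "eef_pos": TCP position; "ee_rot": TCP orientation; "force": force on the tool from outside, world axes, zero at the start; "moment": the same for the moment, N m; "width": finger opening in m; "gripper_force": force on a finger pad.
Only numpy, scipy, OpenCV 4.12 (cv2) and the standard library are available. Lean on these libraries where they do the work, as an engineer would, in place of code of your own. Each camera call takes 0.05 s, during which the arm holds its last target. There are 200 camera calls.

TASK

One of the three hand grinders in the slanted dock has a dragging bearing: take each crank by its knob, give it a full turn and feel how it runs, then take the one that drags out of the dock and stand it upright in the steel service box, set down gently. Push the box's clear bifold cover back until its two panels are folded flat against each other and leave it so. The two good grinders stay in the dock, and nothing else on the bench is to be disturbed.

Things in the scene. Friction and masses are not known exactly. Their poses are not given: they have to be found in the camera images.
- dock: Fixed wooden dock, 470 mm along its y, with three square pockets 170 mm apart along its y. Origin: centre of its underside; x points away from the robot, z up. Pockets: 52 mm square, 45 mm deep, leaning 30 degrees from vertical to the dock's -x (the robot): each pocket's axis is (-0.5, 0, 0.866) in this frame. Of the grinders in it, one hides a worn bearing, two a sound one (115 mm above the underside).
- grinder_1: One of three identical hand coffee grinders, 0.45 to 0.65 kg, loose in a pocket of the dock and leaning with it, up to 2.5 degrees more (which is where varies). Eight-sided body 50 mm across flats, 125 mm tall, cannot turn in its pocket. Origin: centre of its underside; z up its axis; x and y square to flats: in the dock x points up-slope away from the robot, y along the dock's y.
- crank_1 (a joint): Turn of grinder_1's crank about the grinder's z, rad, counter-clockwise from its top, endless, whole turns counted; starts hanging down, within 0.25 of 0. At angle a the knob is at (-0.068 cos a, -0.068 sin a) in the grinder's frame. Good bearing: under 0.3 N at the knob; let go, the crank swings down to hang. Dragging one: about 2.4 N at the knob, stays where it is left.
- knob_1_mid (a point): Middle of the dark wooden knob of grinder_1: 22 mm diameter, parallel to the grinder's axis, from 146 to 184 mm above its underside (this point at 165). It spins on its own pin, so it can be held fast and carried round in a circle. Below it the steel crank arm, 14 mm wide, lies 138 to 143 mm above the underside, from the axis out to the knob.
- grinder_2: One of three identical hand coffee grinders, 0.45 to 0.65 kg, loose in a pocket of the dock and leaning with it, up to 2.5 degrees more (which is where varies). Eight-sided body 50 mm across flats, 125 mm tall, cannot turn in its pocket. Origin: centre of its underside; z up its axis; x and y square to flats: in the dock x points up-slope away from the robot, y along the dock's y.
- crank_2 (a joint): Turn of grinder_2's crank about the grinder's z, rad, counter-clockwise from its top, endless, whole turns counted; starts hanging down, within 0.25 of 0. At angle a the knob is at (-0.068 cos a, -0.068 sin a) in the grinder's frame. Good bearing: under 0.3 N at the knob; let go, the crank swings down to hang. Dragging one: about 2.4 N at the knob, stays where it is left.
- knob_2_mid (a point): Middle of the dark wooden knob of grinder_2: 22 mm diameter, parallel to the grinder's axis, from 146 to 184 mm above its underside (this point at 165). It spins on its own pin, so it can be held fast and carried round in a circle. Below it the steel crank arm, 14 mm wide, lies 138 to 143 mm above the underside, from the axis out to the knob.
- grinder_3: One of three identical hand coffee grinders, 0.45 to 0.65 kg, loose in a pocket of the dock and leaning with it, up to 2.5 degrees more (which is where varies). Eight-sided body 50 mm across flats, 125 mm tall, cannot turn in its pocket. Origin: centre of its underside; z up its axis; x and y square to flats: in the dock x points up-slope away from the robot, y along the dock's y.
- crank_3 (a joint): Turn of grinder_3's crank about the grinder's z, rad, counter-clockwise from its top, endless, whole turns counted; starts hanging down, within 0.25 of 0. At angle a the knob is at (-0.068 cos a, -0.068 sin a) in the grinder's frame. Good bearing: under 0.3 N at the knob; let go, the crank swings down to hang. Dragging one: about 2.4 N at the knob, stays where it is left.
- knob_3_mid (a point): Middle of the dark wooden knob of grinder_3: 22 mm diameter, parallel to the grinder's axis, from 146 to 184 mm above its underside (this point at 165). It spins on its own pin, so it can be held fast and carried round in a circle. Below it the steel crank arm, 14 mm wide, lies 138 to 143 mm above the underside, from the axis out to the knob.
- service_box: Fixed open stainless box, 210 mm (its x) by 220 mm (its y), 75 mm high, walls and floor 4 mm thick. Origin: centre of its underside; x points away from the robot, z up. Covered at the start by a clear bifold cover.
- cover (a joint): Fold of the clear bifold cover (two panels, each 103 x 212 mm), rad. Rear panel hinged on the box's far (+x) rim, front panel hinged to it, its near edge running along the box's rims. 0 at the start, a low tent 0.30 rad from level; 1.22 at the stop, both panels upright at the far rim, 103 mm above it, against each other. Stays where it is left.
- cover_pull (a point): Middle of the red pull bar, 12 mm thick, 100 mm long, along the box's y near the front panel's near edge; at the start 19 mm above the box's rim (94 mm above the bench). Pushed level along the box's +x with 3 to 4 N it goes about 155 mm to the stop, and folds the cover up; there it is 17 mm above the rim.
- jar: Small amber glass jar, 60 mm diameter, 70 mm high; bystander. Origin: centre of its underside.
- dosing_cup: Steel dosing cup, 58 mm diameter, 45 mm high; bystander. Origin: centre of its underside.
- canister: Steel canister, 70 mm diameter, 100 mm high; bystander. Origin: centre of its underside.
- brush: Cleaning brush, 160 mm long, lying on the bench; bystander. Origin: middle of its length, at its underside.
There are look-alikes about, which are no part of the job. What is shaped like the grinder_1 but pink is not meant.

How it is judged:
By the outcome, as a careful person would: the job done as asked, in the order asked, and still so for the second after the job is handed in, with the robot touching nothing.
It also fails if it takes over 72 s, if anything falls off the work surface, if the arm or the gripper's body presses on something with over 40 N, if the wrist force passes 120 N, or if a joint passes its speed limit or range.

## Working session

There is one attempt and no reset: what is moved stays moved. The work goes in short steps, Python scripts to look and compute and a tool call to move; the robot and the scene stay as the last step left them, time stands still between calls to the robot, and variables do not carry over. Pictures are saved under pics/ and viewed, at most 13 in all, crops included, and the job is handed in when it is done.

Besides the shell and the picture viewer there is one more tool, called after "Call:" by a JSON object that holds its "name" and its "arguments", one argument or row to a line. servo_tool: Moves the arm, as the interface text tells. Its arguments: {"type":"object","properties":{"targets":{"type":"array"},"force":{"type":"number"}},"required":["targets"]}

```bash
mkdir -p pics
python3 - <<'E'
from station import monitor, viewer
import cv2, numpy as np, pickle
s=monitor.get_state(); print(s)
for n in("scene","top"):
    f=viewer.grab_frame(n); pickle.dump(f,open(f"pics/{n}0.pkl","wb"))
    cv2.imwrite(f"pics/{n}0.png",cv2.resize(f["color"],(800,600),interpolation=cv2.INTER_CUBIC))
    print(n,f["fovy"],f["cx"],f["cy"],np.round(f["R"],3).tolist(),np.round(f["t"],3),"campos",-f["R"].T@f["t"])
E
```

```text
{'t': 0.0, 'q': array([-9.41875177e-01,  3.59416611e-01,  1.10680884e-02, -3.55337087e-04,
       -1.22409151e+00, -2.88096145e-01]), 'qd': array([ 7.30078476e-04, -1.09099958e-03, -1.99479989e-03,  2.28000285e-04,
        1.31553488e-03, -5.56807522e-05]), 'joint_efforts': array([-3.66342128e-04, -5.82713699e+01,  2.93048483e+01,  6.99690118e+00,
        6.88182103e-03, -1.54354439e-04]), 'eef_pos': array([ 0.22545792, -0.63576028,  0.24760651]), 'ee_rot': array([ 3.13992177e+00, -1.46797604e-04, -2.80088855e+00]), 'force': array([ 0.98954162, -0.87406438,  0.23705745]), 'moment': array([ 0.04110375,  0.05116771, -0.00328595]), 'gripper_force': 0.0, 'width': 0.08749960235796521}
scene 43.48462937179028 249.07072568535293 184.4548560072402 [[0.689, 0.725, 0.004], [0.61, -0.577, -0.544], [-0.392, 0.377, -0.839]] [-0.383 -0.184  1.608] campos [ 1.0064375  -0.43403103  1.25109177]
top 44.982803802901 253.1560532794305 190.3230182706679 [[-0.002, -1.0, -0.006], [-0.998, 0.002, -0.068], [0.068, 0.006, -0.998]] [0.085 0.474 1.614] campos [0.36345027 0.07441871 1.64265098]
```

View pics/scene0.png

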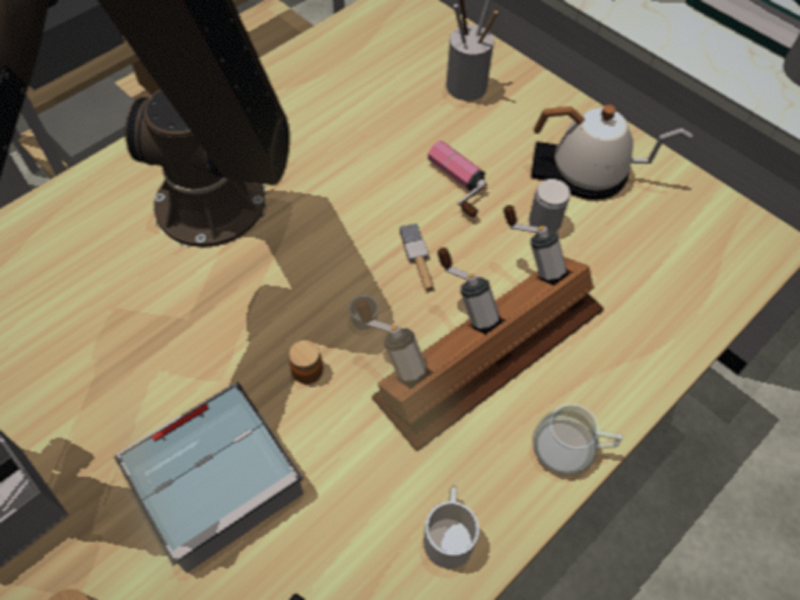

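View pics/top0.png

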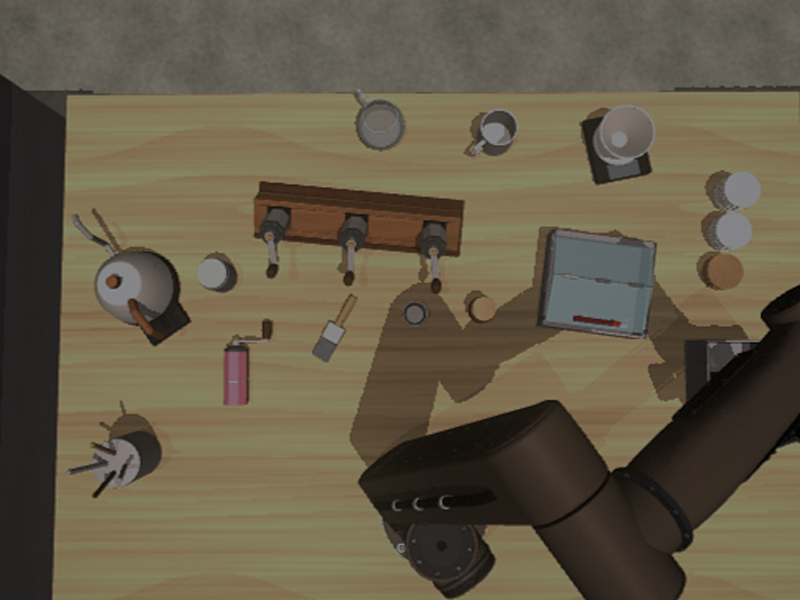

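The three grinders in the dock are at top-view (275,225), (354,230) and (433,238). The pink one lying at (236,375) is the look-alike, so I leave it alone. Next, enlarged crops.

Run:
```python
import cv2, numpy as np, pickle
T=pickle.load(open("pics/top0.pkl","rb"))["color"];S=pickle.load(open("pics/scene0.pkl","rb"))["color"]
def crop(im,x,y,w,h,k):
    c=cv2.resize(im[y:y+h,x:x+w],None,fx=k,fy=k,interpolation=cv2.INTER_CUBIC)
    c=np.clip(c.astype(float)*1.4,0,255).astype(np.uint8)
    for i in range(0,w,10): cv2.putText(c,str(x+i),(i*k,8),0,.3,(0,255,255)); cv2.line(c,(i*k,10),(i*k,14),(0,255,255))
    for i in range(0,h,10): cv2.putText(c,str(y+i),(0,i*k+4),0,.3,(0,255,255))
    return c
cv2.imwrite("pics/a.png",crop(T,150,112,160,85,5))
cv2.imwrite("pics/b.png",crop(S,225,125,160,120,5))
a=crop(T,340,140,85,80,4);b=crop(S,70,240,130,125,3)
c=np.zeros((400,800,3),np.uint8);c[:320,:340]=a;c[:375,360:750]=b
cv2.imwrite("pics/c.png",c)
```

```text
(no output)
```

View pics/a.png

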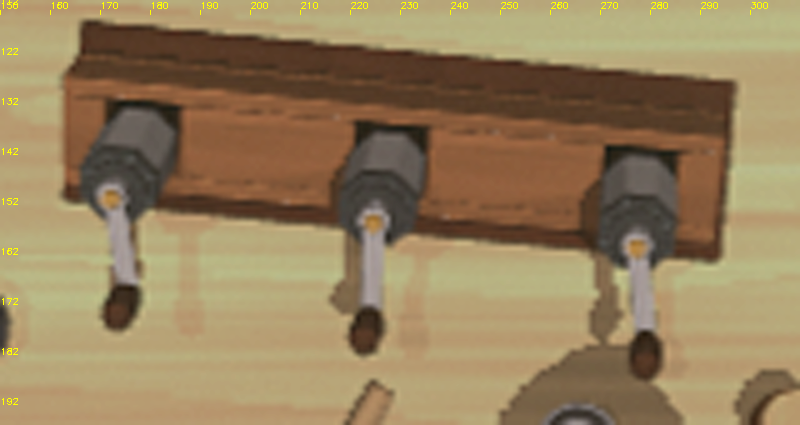

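View pics/b.png

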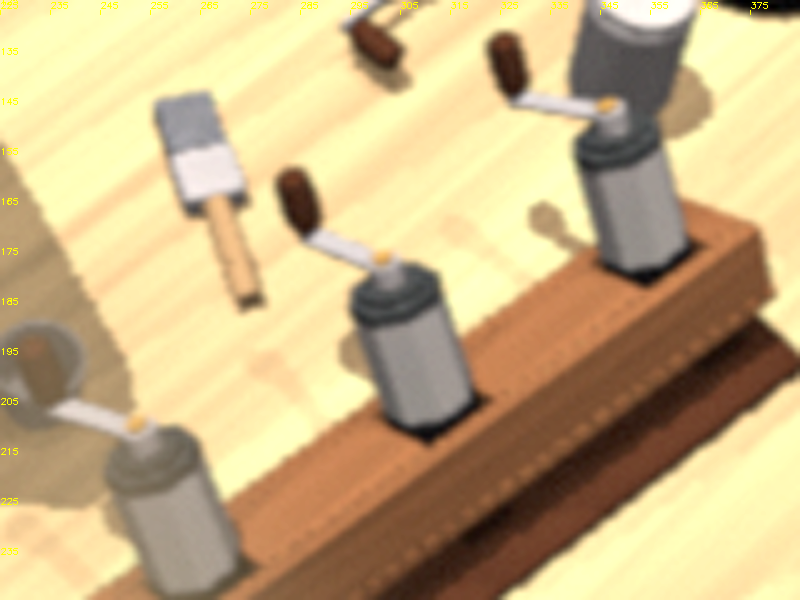

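View pics/c.png

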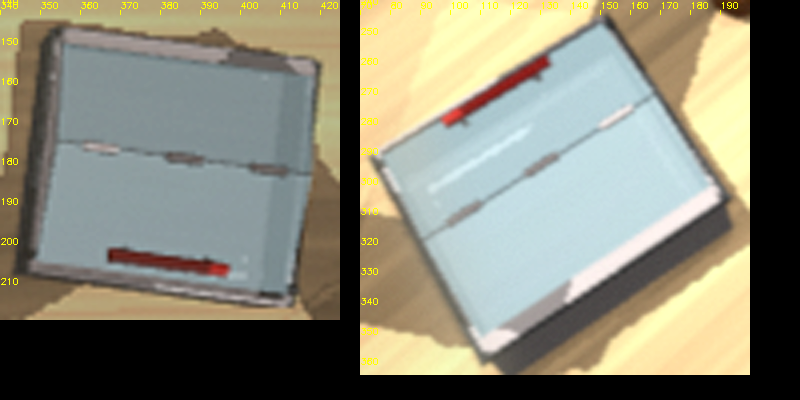

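```bash
cat > h.py <<'E'
import numpy as np, pickle
from scipy.optimize import least_squares
from scipy.spatial.transform import Rotation as Ro
F={n:pickle.load(open(f"pics/{n}0.pkl","rb")) for n in("top","scene")}
def proj(n,X,F=F):
    f=F[n];c=np.asarray(X)@f["R"].T+f["t"];fl=192/np.tan(np.radians(f["fovy"]/2))
    return c[...,:2]/c[...,2:]*fl+[f["cx"],f["cy"]]
def tri(a,b,F=F):
    r=least_squares(lambda X:np.r_[proj("top",X,F)-a,proj("scene",X,F)-b],[.6,0,.1]);return r.x,np.abs(r.fun).max()
E
python3 - <<'E'
from h import *
np.set_printoptions(precision=4,suppress=True)
P={"hA":((172.2,151.6),(346.8,146)),"hB":((224.6,156.4),(301.4,176.4)),"hC":((277.2,161),(252.4,209.8)),
"kA":((174.4,173.2),(326.6,138.2)),"kB":((223.4,178),(284.8,165.6)),"kC":((279,182.8),(233.4,199.2)),
"nr":((413,216.3),(75,292.7)),"nl":((347,208),(152.7,247.3)),"fl":((355.5,146.8),(192,306)),"fr":((419.5,155.5),(111.7,359.3)),
"pullL":((367.5,203.5),(132,260.5)),"pullR":((397,207.5),(98,280))}
W={}
for k,(a,b) in P.items():
    W[k],e=tri(np.array(a),np.array(b)); print(k,W[k],round(e,2))
# box fit
L=np.array([[-.105,-.11,.075],[-.105,.11,.075],[.105,.11,.075],[.105,-.11,.075]])
ks=["nr","nl","fl","fr"]
def pose(p,L): return L@Ro.from_euler("z",p[2]).as_matrix().T+[p[0],p[1],0]
r=least_squares(lambda p:np.concatenate([np.r_[(proj("top",x)-P[k][0]),(proj("scene",x)-P[k][1])] for k,x in zip(ks,pose(p,L))]),[.55,-.3,0])
print("box",r.x,np.degrees(r.x[2]),np.round(r.fun,1))
# dock/grinders fit: x,y,yaw,zg, per-grinder lean (about dock y), crank angle ; hub cap at height hz
def model(p,hz=.15):
    x,y,yaw,z0=p[:4];Rz=Ro.from_euler("z",yaw);out={}
    for i,n in enumerate("ABC"):
        G=Rz*Ro.from_euler("y",-p[4+i]);a=p[7+i]
        o=np.array([x,y,z0])+Rz.apply([0,.17*(1-i),0])
        out["h"+n]=o+G.apply([0,0,p[10]]);out["k"+n]=o+G.apply([-.068*np.cos(a),-.068*np.sin(a),.165])
    return out
def res(p):
    m=model(p);d=[np.r_[proj("top",m[k])-P[k][0],proj("scene",m[k])-P[k][1]] for k in m]
    return np.r_[np.concatenate(d),(p[4:7]-np.radians(31))*40,(p[10]-.15)*100]
r=least_squares(res,[.7,.1,0,.07]+[.54]*3+[0]*3+[.15])
print("dock",r.x,np.degrees(r.x[2]),np.degrees(r.x[4:7]),np.degrees(r.x[7:10]));print(np.round(r.fun,1))
m=model(r.x)
for k in m: print(k,m[k],W[k]-m[k])
E
```

```text
hA [0.5923 0.3462 0.1599] 0.7
hB [0.5754 0.1764 0.1601] 0.42
hC [0.5597 0.0068 0.1603] 0.29
kA [0.5242 0.3421 0.1367] 0.53
kB [0.5081 0.1822 0.1362] 0.57
kC [0.4914 0.0007 0.1385] 0.44
nr [ 0.3836 -0.4546  0.0636] 1.08
nl [ 0.4135 -0.2319  0.0558] 1.37
fl [ 0.6205 -0.2613  0.0758] 1.02
fr [ 0.5892 -0.48    0.0733] 0.65
pullL [ 0.425  -0.2977  0.0892] 0.32
pullR [ 0.4119 -0.393   0.0951] 0.67
box [ 0.5036 -0.3566 -0.1383] -7.925716314571435 [-1.  -0.9 -0.9 -2.2  0.1 -1.5 -2.6 -2.4 -0.8 -1.4 -0.6  1.  -0.5 -1.4
  0.1  0.9]
dock [ 0.6513  0.1693 -0.0972  0.0321  0.5415  0.5427  0.5403  0.1646  0.0243
  0.1979  0.1481] -5.57050783433942 [31.0267 31.0952 30.9579] [ 9.4283  1.3928 11.3361]
[-0.4 -0.4 -0.9  0.2 -0.3 -0.7 -0.4 -0.1 -0.5 -0.2 -0.4  0.2 -0.4 -0.6
 -0.6 -0.2 -0.5  0.  -0.3 -0.1 -0.4 -0.6 -0.3  0.1  0.   0.1 -0.  -0.2]
hA [0.5918 0.3459 0.159 ] [0.0004 0.0003 0.0009]
kA [0.5249 0.3413 0.1389] [-0.0007  0.0009 -0.0022]
hB [0.5752 0.1767 0.1589] [ 0.0002 -0.0004  0.0012]
kB [0.5084 0.1816 0.1382] [-0.0003  0.0006 -0.0021]
hC [0.559  0.0075 0.1591] [ 0.0007 -0.0008  0.0012]
kC [0.4921 0.0006 0.1393] [-0.0007  0.0001 -0.0007]
```

Pixels measured (native):

| Feature | Top view | Scene view |
|---|---|---|
| Hubs | (172,152), (225,156), (277,161) | (347,146), (301,176), (252,210) |
| Knobs | (174,173), (223,178), (279,183) | (327,138), (285,166), (233,199) |
| Pull bar | about (382,205) | about (115,270) |

The fits agree to about 2 mm. Next I work out the tool orientation and the route to the knob nearest the box (C).

```bash
cat >> h.py <<'E'
np.set_printoptions(precision=3,suppress=True)
yaw=-.0972
def gR(lean,yw=yaw): return Ro.from_euler("z",yw)*Ro.from_euler("y",-lean)   # grinder frame
FL=Ro.from_matrix(np.array([[-1,0,0],[0,1,0],[0,0,-1]]))   # tool x=-gx, y=gy, z=-gz
LEAN=np.radians(31)
TR=gR(LEAN)*FL
def rel(p,R,tp,tR):
    """turn first in place (rotvec deg), then shift in the tool's new axes (cm)"""
    rv=np.degrees((R.inv()*tR).as_rotvec()); d=tR.inv().apply(np.array(tp)-p)*100
    print("turn",rv,"n>=%.1f"%(np.linalg.norm(rv)/8.5)," shift",d,"n>=%.1f"%(np.linalg.norm(d)/4.9))
def now():
    from station import monitor
    s=monitor.get_state(); return s["eef_pos"],Ro.from_euler("xyz",s["ee_rot"]),s
H={"A":[.5918,.3459,.159],"B":[.5752,.1767,.1589],"C":[.559,.0075,.1591]}
K={"A":[.5249,.3413,.1389],"B":[.5084,.1816,.1382],"C":[.4921,.0006,.1393]}
AZ=gR(LEAN).apply([0,0,1])
def grip(k,up=0): return np.array(K[k])+AZ*(.006+up)   # TCP 6 mm above knob mid
def circle(a0,tot,n):
    a=np.radians(a0+np.linspace(0,tot,n+1)); # tool x=-gx,y=gy
    q=np.c_[.068*np.cos(a),-.068*np.sin(a)]*100; return np.diff(np.round(q,2),axis=0)
E
python3 - <<'E'
from h import *
p0=np.array([.226,-.636,.249]);R0=Ro.from_euler("xyz",[np.pi,0,-2.8008])
rel(p0,R0,grip("C",.06),TR)
print(TR.as_matrix())
E
```

```text
turn [  6.788 -30.498  24.476] n>=4.7  shift [-11.756  65.942  13.262] n>=13.9
[[-0.853  0.097  0.513]
 [ 0.083  0.995 -0.05 ]
 [-0.515  0.    -0.857]]
```

Call:
{"name": "servo_tool", "arguments": {
  "targets": [
    {"angular": [1.13, -5.08, 4.08], "xyz": [0, 0, 0], "claw": 6},
    {"angular": [1.13, -5.08, 4.08], "xyz": [0, 0, 0], "claw": 6},
    {"angular": [1.13, -5.08, 4.08], "xyz": [0, 0, 0], "claw": 6},
    {"angular": [1.13, -5.08, 4.08], "xyz": [0, 0, 0], "claw": 6},
    {"angular": [1.13, -5.08, 4.08], "xyz": [0, 0, 0], "claw": 6},
    {"angular": [1.13, -5.08, 4.08], "xyz": [0, 0, 0], "claw": 6}
  ],
  "force": 10
}}

```text
t: 0.7
eef_pos: [0.2256, -0.6363, 0.2486]
ee_rot: [3.141, 0.544, 3.041]
force: [-0.9, 0.3, -0.4]
width: 0.0602
gripper_force: 0.0
```

Call:
{"name": "servo_tool", "arguments": {
  "targets": [
    {"angular": [0, 0, 0], "xyz": [-0.62, 3.47, 0.7], "claw": 6},
    {"angular": [0, 0, 0], "xyz": [-0.62, 3.47, 0.7], "claw": 6},
    {"angular": [0, 0, 0], "xyz": [-0.62, 3.47, 0.7], "claw": 6},
    {"angular": [0, 0, 0], "xyz": [-0.62, 3.47, 0.7], "claw": 6},
    {"angular": [0, 0, 0], "xyz": [-0.62, 3.47, 0.7], "claw": 6},
    {"angular": [0, 0, 0], "xyz": [-0.62, 3.47, 0.7], "claw": 6},
    {"angular": [0, 0, 0], "xyz": [-0.62, 3.47, 0.7], "claw": 6},
    {"angular": [0, 0, 0], "xyz": [-0.62, 3.47, 0.7], "claw": 6},
    {"angular": [0, 0, 0], "xyz": [-0.62, 3.47, 0.7], "claw": 6},
    {"angular": [0, 0, 0], "xyz": [-0.62, 3.47, 0.7], "claw": 6},
    {"angular": [0, 0, 0], "xyz": [-0.62, 3.47, 0.7], "claw": 6},
    {"angular": [0, 0, 0], "xyz": [-0.62, 3.47, 0.7], "claw": 6},
    {"angular": [0, 0, 0], "xyz": [-0.62, 3.47, 0.7], "claw": 6},
    {"angular": [0, 0, 0], "xyz": [-0.62, 3.47, 0.7], "claw": 6},
    {"angular": [0, 0, 0], "xyz": [-0.62, 3.47, 0.7], "claw": 6},
    {"angular": [0, 0, 0], "xyz": [-0.62, 3.47, 0.7], "claw": 6},
    {"angular": [0, 0, 0], "xyz": [-0.62, 3.47, 0.7], "claw": 6},
    {"angular": [0, 0, 0], "xyz": [-0.62, 3.47, 0.7], "claw": 6},
    {"angular": [0, 0, 0], "xyz": [-0.6, 3.47, 0.66], "claw": 6},
    {"angular": [0, 0, 0], "xyz": [0, 0, 0], "claw": 6}
  ]
}}

```text
t: 2.7
eef_pos: [0.4613, -0.0448, 0.226]
ee_rot: [3.115, 0.493, 3.046]
force: [-0.2, 0.5, -0.7]
width: 0.0604
gripper_force: 0.0
```

Run:
```python
from h import *
from station import viewer
import cv2
p,R,s=now(); print(s["t"],s["q"],s["force"]); rel(p,R,grip("C",.06),TR); rel(p,R,grip("C"),TR)
fs={n:viewer.grab_frame(n) for n in("top","scene")}
c=np.vstack([np.hstack([cv2.resize(fs["top"]["color"][100:240,180:330],(400,373)),cv2.resize(fs["scene"]["color"][100:240,150:300],(400,373))])])
cv2.imwrite("pics/d.png",c)
print({n:proj(n,np.array([K["C"],p])) for n in fs})
for a,b in((11.3,380),(1.4,380),(9.4,380)): print(circle(a,b,20).tolist())
```

```text
2.7 [ 0.459 -0.277 -1.015  0.547 -0.451 -2.569] [-0.23   0.454 -0.681]
turn [ 1.557 -2.758  0.02 ] n>=0.4  shift [2.211 4.814 2.185] n>=1.2
turn [ 1.557 -2.758  0.02 ] n>=0.4  shift [2.211 4.814 8.185] n>=2.0
{'top': array([[278.637, 182.244],
       [294.895, 189.831]]), 'scene': array([[233.075, 199.272],
       [210.837, 184.525]])}
[[-0.7999999999999998, -2.1], [-1.4400000000000004, -1.73], [-1.92, -1.1600000000000001], [-2.19, -0.46999999999999975], [-2.23, 0.2599999999999998], [-2.0200000000000005, 0.9800000000000004], [-1.5899999999999994, 1.5799999999999996], [-0.9900000000000002, 2.0200000000000005], [-0.28000000000000025, 2.2199999999999998], [0.4500000000000002, 2.2], [1.1499999999999995, 1.9300000000000002], [1.7200000000000002, 1.4499999999999993], [2.0900000000000003, 0.8100000000000005], [2.2399999999999998, 0.08000000000000007], [2.15, -0.6400000000000006], [1.8200000000000003, -1.3199999999999994], [1.2999999999999998, -1.83], [0.6200000000000001, -2.16], [-0.11000000000000032, -2.24], [-0.8300000000000001, -2.08]]
[[-0.4299999999999997, -2.2], [-1.12, -1.95000000000
[... 585 characters left out ...]
, [-0.45999999999999996, -2.2]]
[[-0.7299999999999995, -2.12], [-1.3800000000000008, -1.7799999999999998], [-1.8799999999999994, -1.2200000000000006], [-2.17, -0.5499999999999998], [-2.24, 0.1900000000000004], [-2.0500000000000003, 0.9100000000000001], [-1.6499999999999995, 1.5299999999999994], [-1.0500000000000007, 1.9800000000000004], [-0.35999999999999943, 2.2199999999999998], [0.3899999999999997, 2.21], [1.08, 1.96], [1.67, 1.5100000000000007], [2.06, 0.8799999999999999], [2.24, 0.15999999999999925], [2.17, -0.5799999999999992], [1.8599999999999999, -1.25], [1.3600000000000003, -1.7900000000000005], [0.6899999999999995, -2.13], [-0.02999999999999936, -2.25], [-0.7700000000000005, -2.11]]
```

View pics/d.png

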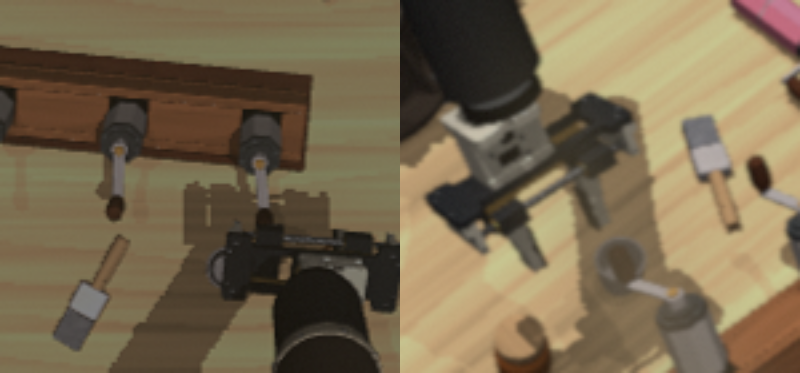

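The forward-tilted pose hits joint 3's limit: the gripper stopped short, at about (300,265) in the picture. The pads close along y, so a vertical tool can hold the knob just as well, and I switch to that.

```bash
cat >> h.py <<'E'
TV=gR(0)*FL
def gripv(k,up=0): return np.array(K[k])+AZ*.005+[0,0,.003+up]
def circle(a0,tot,n):
    a=np.radians(a0+np.linspace(0,tot,n+1)); c,s=np.cos(LEAN),np.sin(LEAN)
    q=np.c_[.068*c*np.cos(a),-.068*np.sin(a),.068*s*np.cos(a)]*100; return np.round(np.diff(np.round(q,2),axis=0),2)
E
python3 - <<'E'
from h import *
p,R,s=now(); print(s["t"],s["eef_pos"]); rel(p,R,gripv("C",.06),TV)
for a in(11.3,1.4,9.4): print(circle(a,380,20).tolist())
E
```

```text
2.8 [ 0.459 -0.047  0.225]
turn [ 1.452 28.126  0.3  ] n>=3.3  shift [-2.531  5.09   1.824] n>=1.2
[[-0.69, -2.1, -0.41], [-1.23, -1.73, -0.74], [-1.64, -1.16, -0.99], [-1.89, -0.47, -1.13], [-1.91, 0.26, -1.14], [-1.73, 0.98, -1.04], [-1.36, 1.58, -0.82], [-0.85, 2.02, -0.51], [-0.24, 2.22, -0.15], [0.39, 2.2, 0.24], [0.98, 1.93, 0.59], [1.47, 1.45, 0.88], [1.8, 0.81, 1.08], [1.92, 0.08, 1.16], [1.84, -0.64, 1.1], [1.56, -1.32, 0.94], [1.11, -1.83, 0.67], [0.54, -2.16, 0.32], [-0.1, -2.24, -0.06], [-0.71, -2.08, -0.43]]
[[-0.37, -2.2, -0.22], [-0.96, -1.95, -0.57], [-1.45, -1.47, -0.87], [-1.78, -0.85, -1.08], [-1.92, -0.12, -1.15], [-1.85, 0.62, -1.11], [-1.58, 1.28, -0.95], [-1.13, 1.82, -0.68], [-0.57, 2.14, -0.34], [0.07, 2.24, 0.04], [0.68, 2.1, 0.41], [1.24, 1.72, 0.74], [1.64, 1.16, 0.99], [1.89, 0.47, 1.13], [1.91, -0.27, 1.15], [1.73, -0.98, 1.04], [1.36, -1.58, 0.82], [0.85, -2.02, 0.51], [0.23, -2.22, 0.14], [-0.39, -2.2, -0.24]]
[[-0.62, -2.12, -0.38], [-1.18, -1.78, -0.71], [-1.62, -1.22, -0.97], [-1.86, -0.55, -1.12], [-1.92, 0.19, -1.15], [-1.76, 0.91, -1.06], [-1.41, 1.53, -0.84], [-0.9, 1.98, -0.55], [-0.31, 2.22, -0.18], [0.33, 2.21, 0.2], [0.93, 1.96, 0.56], [1.43, 1.51, 0.85], [1.77, 0.88, 1.07], [1.92, 0.16, 1.15], [1.86, -0.58, 1.12], [1.59, -1.25, 0.96], [1.17, -1.79, 0.69], [0.59, -2.13, 0.36], [-0.03, -2.25, -0.02], [-0.65, -2.11, -0.39]]
```

Call:
{"name": "servo_tool", "arguments": {
  "targets": [
    {"angular": [0.36, 7.03, 0.08], "xyz": [0, 0, 0], "claw": 6},
    {"angular": [0.36, 7.03, 0.08], "xyz": [0, 0, 0], "claw": 6},
    {"angular": [0.36, 7.03, 0.08], "xyz": [0, 0, 0], "claw": 6},
    {"angular": [0.36, 7.03, 0.08], "xyz": [0, 0, 0], "claw": 6},
    {"angular": [0, 0, 0], "xyz": [-1.26, 2.54, 0.9], "claw": 6},
    {"angular": [0, 0, 0], "xyz": [-1.26, 2.54, 0.9], "claw": 6},
    {"angular": [0, 0, 0], "xyz": [0, 0, 0], "claw": 6}
  ]
}}

```text
t: 3.5
eef_pos: [0.4916, -0.0011, 0.2063]
ee_rot: [-3.14, 0.013, 3.039]
force: [-1.4, -0.2, 1.2]
width: 0.06
gripper_force: 0.0
```

Run:
```python
from h import *
p,R,s=now(); print(s["t"],s["eef_pos"],s["q"]); rel(p,R,gripv("C",.06),TV)
```

```text
3.5 [ 0.492 -0.001  0.206] [ 0.405  0.081 -0.457  0.009 -1.022 -2.083]
turn [-0.087  0.767 -0.301] n>=0.1  shift [ 0.221  0.171 -0.029] n>=0.1
```

Call:
{"name": "servo_tool", "arguments": {
  "targets": [
    {"angular": [0, 0.7, -0.3], "xyz": [0.2, 0.15, 1.5], "claw": 6},
    {"angular": [0, 0, 0], "xyz": [0, 0, 1.5], "claw": 6},
    {"angular": [0, 0, 0], "xyz": [0, 0, 1.5], "claw": 6},
    {"angular": [0, 0, 0], "xyz": [0, 0, 1.5], "claw": 6},
    {"angular": [0, 0, 0], "xyz": [0, 0, 0], "claw": 1.5},
    {"angular": [0, 0, 0], "xyz": [0, 0, 0], "claw": 1.5},
    {"angular": [0, 0, 0], "xyz": [0, 0, 0], "claw": 1.5},
    {"angular": [0, 0, 0], "xyz": [0, 0, 0], "claw": 1.5},
    {"angular": [0, 0, 0], "xyz": [0, 0, 0], "claw": 1.5}
  ]
}}

```text
t: 4.4
eef_pos: [0.4898, -0.0001, 0.1486]
ee_rot: [-3.141, 0.005, 3.045]
force: [-1.0, 0.3, 0.4]
width: 0.0254
gripper_force: 0.0
```

Call:
{"name": "servo_tool", "arguments": {
  "targets": [
    {"angular": [0, 0, 0], "xyz": [0, 0, 0], "claw": 1.5},
    {"angular": [0, 0, 0], "xyz": [0, 0, 0], "claw": 1.5}
  ]
}}

```text
t: 4.6
eef_pos: [0.4897, 0.0, 0.1483]
ee_rot: [-3.141, 0.004, 3.045]
force: [-1.1, 1.1, 1.6]
width: 0.0221
gripper_force: 10.0
```

Gripped at 22 mm, the knob's diameter. I turn it in short calls and watch the force.

Call:
{"name": "servo_tool", "arguments": {
  "targets": [
    {"angular": [0, 0, 0], "xyz": [-0.69, -2.1, -0.41], "claw": 1.5},
    {"angular": [0, 0, 0], "xyz": [-1.23, -1.73, -0.74], "claw": 1.5},
    {"angular": [0, 0, 0], "xyz": [-1.64, -1.16, -0.99], "claw": 1.5},
    {"angular": [0, 0, 0], "xyz": [-1.89, -0.47, -1.13], "claw": 1.5}
  ]
}}

```text
t: 5.0
eef_pos: [0.5375, -0.0604, 0.1809]
ee_rot: [-3.14, 0.001, 3.044]
force: [-2.1, 2.5, -0.7]
width: 0.0219
gripper_force: 10.0
```

Call:
{"name": "servo_tool", "arguments": {
  "targets": [
    {"angular": [0, 0, 0], "xyz": [-1.91, 0.26, -1.14], "claw": 1.5},
    {"angular": [0, 0, 0], "xyz": [-1.73, 0.98, -1.04], "claw": 1.5},
    {"angular": [0, 0, 0], "xyz": [-1.36, 1.58, -0.82], "claw": 1.5}
  ]
}}

```text
t: 5.3
eef_pos: [0.5918, -0.0386, 0.2128]
ee_rot: [-3.137, 0.005, 3.044]
force: [1.0, -6.1, 5.0]
width: 0.0218
gripper_force: 10.0
```

Call:
{"name": "servo_tool", "arguments": {
  "targets": [
    {"angular": [0, 0, 0], "xyz": [-0.85, 2.02, -0.51], "claw": 1.5},
    {"angular": [0, 0, 0], "xyz": [-0.24, 2.22, -0.15], "claw": 1.5},
    {"angular": [0, 0, 0], "xyz": [0.39, 2.2, 0.24], "claw": 1.5}
  ]
}}

```text
t: 5.6
eef_pos: [0.6074, 0.0274, 0.2181]
ee_rot: [-3.141, 0.011, 3.045]
force: [2.7, -0.8, 6.3]
width: 0.0215
gripper_force: 10.0
```

Call:
{"name": "servo_tool", "arguments": {
  "targets": [
    {"angular": [0, 0, 0], "xyz": [0.98, 1.93, 0.59], "claw": 1.5},
    {"angular": [0, 0, 0], "xyz": [1.47, 1.45, 0.88], "claw": 1.5},
    {"angular": [0, 0, 0], "xyz": [1.8, 0.81, 1.08], "claw": 1.5}
  ]
}}

```text
t: 5.9
eef_pos: [0.5673, 0.0746, 0.191]
ee_rot: [3.141, 0.008, 3.046]
force: [0.1, 0.5, 5.4]
width: 0.0219
gripper_force: 10.0
```

Call:
{"name": "servo_tool", "arguments": {
  "targets": [
    {"angular": [0, 0, 0], "xyz": [1.92, 0.08, 1.16], "claw": 1.5},
    {"angular": [0, 0, 0], "xyz": [1.84, -0.64, 1.1], "claw": 1.5},
    {"angular": [0, 0, 0], "xyz": [1.56, -1.32, 0.94], "claw": 1.5}
  ]
}}

```text
t: 6.2
eef_pos: [0.5114, 0.0597, 0.1581]
ee_rot: [-3.14, 0.006, 3.047]
force: [4.3, -5.2, 5.6]
width: 0.0217
gripper_force: 10.0
```

Call:
{"name": "servo_tool", "arguments": {
  "targets": [
    {"angular": [0, 0, 0], "xyz": [1.11, -1.83, 0.67], "claw": 1.5},
    {"angular": [0, 0, 0], "xyz": [0.54, -2.16, 0.32], "claw": 1.5},
    {"angular": [0, 0, 0], "xyz": [-0.1, -2.24, -0.06], "claw": 1.5}
  ]
}}

```text
t: 6.5
eef_pos: [0.49, -0.0013, 0.1488]
ee_rot: [-3.141, 0.006, 3.047]
force: [3.8, 3.3, 2.7]
width: 0.022
gripper_force: 10.0
```

Call:
{"name": "servo_tool", "arguments": {
  "targets": [
    {"angular": [0, 0, 0], "xyz": [-0.71, -2.08, -0.43], "claw": 1.5},
    {"angular": [0, 0, 0], "xyz": [0, 0, 0], "claw": 1.5}
  ]
}}

```text
t: 6.7
eef_pos: [0.4956, -0.024, 0.1535]
ee_rot: [-3.14, 0.006, 3.044]
force: [0.0, -0.6, 4.8]
width: 0.0217
gripper_force: 10.0
```

Call:
{"name": "servo_tool", "arguments": {
  "targets": [
    {"angular": [0, 0, 0], "xyz": [0, 0, 0], "claw": 6},
    {"angular": [0, 0, 0], "xyz": [0, 0, 0], "claw": 6},
    {"angular": [0, 0, 0], "xyz": [0, 0, 0], "claw": 6},
    {"angular": [0, 0, 0], "xyz": [0, 0, 0], "claw": 6},
    {"angular": [0, 0, 0], "xyz": [0, 0, -2], "claw": 6},
    {"angular": [0, 0, 0], "xyz": [0, 0, -2], "claw": 6},
    {"angular": [0, 0, 0], "xyz": [0, 0, -2], "claw": 6},
    {"angular": [0, 0, 0], "xyz": [0, 0, 0], "claw": 6}
  ]
}}

```text
t: 7.5
eef_pos: [0.496, -0.022, 0.2151]
ee_rot: [-3.141, 0.008, 3.046]
force: [0.9, 0.8, 0.5]
width: 0.06
gripper_force: 0.0
```

Run:
```python
from h import *
p,R,s=now(); print(s["t"],s["eef_pos"],s["force"]); rel(p,R,gripv("B",.06),TV)
```

```text
7.5 [ 0.496 -0.022  0.215] [0.938 0.846 0.468]
turn [-0.012  0.451  0.098] n>=0.1  shift [ 0.995 20.389  0.957] n>=4.2
```

Call:
{"name": "servo_tool", "arguments": {
  "targets": [
    {"angular": [0, 0.4, 0], "xyz": [0.16, 3.4, 0.15], "claw": 6},
    {"angular": [0, 0, 0], "xyz": [0.16, 3.4, 0.15], "claw": 6},
    {"angular": [0, 0, 0], "xyz": [0.16, 3.4, 0.16], "claw": 6},
    {"angular": [0, 0, 0], "xyz": [0.16, 3.4, 0.16], "claw": 6},
    {"angular": [0, 0, 0], "xyz": [0.17, 3.4, 0.16], "claw": 6},
    {"angular": [0, 0, 0], "xyz": [0.17, 3.4, 0.16], "claw": 6},
    {"angular": [0, 0, 0], "xyz": [0, 0, 0], "claw": 6}
  ]
}}

```text
t: 8.2
eef_pos: [0.5044, 0.1847, 0.2018]
ee_rot: [-3.14, -0.004, 3.048]
force: [-0.7, 0.6, 0.0]
width: 0.0602
gripper_force: 0.0
```

```bash
cat >> h.py <<'E'
def knobat(k,a):
    a=np.radians(a);o=np.array(H[k])-AZ*.148
    return o+gR(LEAN).apply([-.068*np.cos(a),-.068*np.sin(a),.165])
def look(k,name):
    """where the dark knob of k shows in the views: best crank angle by darkness of the predicted knob line"""
    from station import viewer
    import cv2
    out={}
    for n in("top","scene"):
        f=viewer.grab_frame(n);pickle.dump(f,open(f"pics/{name}_{n}.pkl","wb"));g=f["color"].astype(float)
        sc=[]
        for a in range(-40,41,5):
            q=proj(n,np.array([knobat(k,a)+AZ*d for d in np.linspace(-.015,.015,7)])).astype(np.float32)
            v=[cv2.getRectSubPix(f["color"],(1,1),tuple(map(float,x)))[0,0] for x in q]
            sc.append(int(np.mean(v)))
        out[n]=sc
    print(list(range(-40,41,5)));print(out)
E
python3 - <<'E'
from h import *
p,R,s=now(); print(s["t"],s["eef_pos"],s["force"]); rel(p,R,gripv("B"),TV)
look("C","c1")
E
```

```text
8.2 [0.504 0.185 0.202] [-0.73   0.588  0.017]
turn [-0.099 -0.219  0.216] n>=0.0  shift [-0.174 -0.27   5.628] n>=1.2
[-40, -35, -30, -25, -20, -15, -10, -5, 0, 5, 10, 15, 20, 25, 30, 35, 40]
{'top': [103, 103, 103, 109, 109, 110, 110, 110, 110, 110, 110, 110, 110, 59, 39, 41, 41], 'scene': [163, 162, 161, 161, 161, 161, 151, 112, 108, 127, 138, 139, 108, 84, 83, 82, 82]}
```

Crank C stays at about 30°, where it was left, so C looks like the dragging one. B and A still need their full turn.

Call:
{"name": "servo_tool", "arguments": {
  "targets": [
    {"angular": [0, 0, 0], "xyz": [-0.17, -0.27, 1.4], "claw": 6},
    {"angular": [0, 0, 0], "xyz": [0, 0, 1.4], "claw": 6},
    {"angular": [0, 0, 0], "xyz": [0, 0, 1.4], "claw": 6},
    {"angular": [0, 0, 0], "xyz": [0, 0, 1.4], "claw": 3},
    {"angular": [0, 0, 0], "xyz": [0, 0, 0], "claw": 1.5},
    {"angular": [0, 0, 0], "xyz": [0, 0, 0], "claw": 1.5},
    {"angular": [0, 0, 0], "xyz": [0, 0, 0], "claw": 1.5},
    {"angular": [0, 0, 0], "xyz": [0, 0, 0], "claw": 1.5},
    {"angular": [0, 0, 0], "xyz": [0, 0, 0], "claw": 1.5},
    {"angular": [0, 0, 0], "xyz": [0, 0, 0], "claw": 1.5}
  ]
}}

```text
t: 9.3
eef_pos: [0.5059, 0.1785, 0.1473]
ee_rot: [-3.141, -0.003, 3.045]
force: [0.3, 0.1, 0.8]
width: 0.022
gripper_force: 10.0
```

Call:
{"name": "servo_tool", "arguments": {
  "targets": [
    {"angular": [0, 0, 0], "xyz": [-0.37, -2.2, -0.22], "claw": 1.5},
    {"angular": [0, 0, 0], "xyz": [-0.96, -1.95, -0.57], "claw": 1.5},
    {"angular": [0, 0, 0], "xyz": [-1.45, -1.47, -0.87], "claw": 1.5},
    {"angular": [0, 0, 0], "xyz": [-1.78, -0.85, -1.08], "claw": 1.5},
    {"angular": [0, 0, 0], "xyz": [-1.92, -0.12, -1.15], "claw": 1.5}
  ]
}}

```text
t: 9.8
eef_pos: [0.5641, 0.1059, 0.1866]
ee_rot: [-3.141, -0.003, 3.045]
force: [-1.9, 1.9, 2.9]
width: 0.0222
gripper_force: 10.1
```

Call:
{"name": "servo_tool", "arguments": {
  "targets": [
    {"angular": [0, 0, 0], "xyz": [-1.85, 0.62, -1.11], "claw": 1.5},
    {"angular": [0, 0, 0], "xyz": [-1.58, 1.28, -0.95], "claw": 1.5},
    {"angular": [0, 0, 0], "xyz": [-1.13, 1.82, -0.68], "claw": 1.5},
    {"angular": [0, 0, 0], "xyz": [-0.57, 2.14, -0.34], "claw": 1.5},
    {"angular": [0, 0, 0], "xyz": [0.07, 2.24, 0.04], "claw": 1.5}
  ]
}}

```text
t: 10.3
eef_pos: [0.6247, 0.1831, 0.2188]
ee_rot: [3.141, 0.002, 3.045]
force: [-1.0, 1.8, 10.7]
width: 0.0219
gripper_force: 10.0
```

Call:
{"name": "servo_tool", "arguments": {
  "targets": [
    {"angular": [0, 0, 0], "xyz": [0.68, 2.1, 0.41], "claw": 1.5},
    {"angular": [0, 0, 0], "xyz": [1.24, 1.72, 0.74], "claw": 1.5},
    {"angular": [0, 0, 0], "xyz": [1.64, 1.16, 0.99], "claw": 1.5},
    {"angular": [0, 0, 0], "xyz": [1.89, 0.47, 1.13], "claw": 1.5},
    {"angular": [0, 0, 0], "xyz": [1.91, -0.27, 1.15], "claw": 1.5}
  ]
}}

```text
t: 10.8
eef_pos: [0.5534, 0.2431, 0.1724]
ee_rot: [3.141, -0.002, 3.047]
force: [-3.5, 2.1, 3.7]
width: 0.022
gripper_force: 10.0
```

Call:
{"name": "servo_tool", "arguments": {
  "targets": [
    {"angular": [0, 0, 0], "xyz": [1.73, -0.98, 1.04], "claw": 1.5},
    {"angular": [0, 0, 0], "xyz": [1.36, -1.58, 0.82], "claw": 1.5},
    {"angular": [0, 0, 0], "xyz": [0.85, -2.02, 0.51], "claw": 1.5},
    {"angular": [0, 0, 0], "xyz": [0.23, -2.22, 0.14], "claw": 1.5},
    {"angular": [0, 0, 0], "xyz": [-0.39, -2.2, -0.24], "claw": 1.5},
    {"angular": [0, 0, 0], "xyz": [0, 0, 0], "claw": 1.5}
  ]
}}

```text
t: 11.4
eef_pos: [0.5085, 0.1533, 0.1502]
ee_rot: [-3.142, -0.001, 3.044]
force: [1.0, 1.1, -1.4]
width: 0.0218
gripper_force: 10.0
```

Call:
{"name": "servo_tool", "arguments": {
  "targets": [
    {"angular": [0, 0, 0], "xyz": [0, 0, 0], "claw": 6},
    {"angular": [0, 0, 0], "xyz": [0, 0, 0], "claw": 6},
    {"angular": [0, 0, 0], "xyz": [0, 0, 0], "claw": 6},
    {"angular": [0, 0, 0], "xyz": [0, 0, 0], "claw": 6},
    {"angular": [0, 0, 0], "xyz": [0, 0, -2], "claw": 6},
    {"angular": [0, 0, 0], "xyz": [0, 0, -2], "claw": 6},
    {"angular": [0, 0, 0], "xyz": [0, 0, -2], "claw": 6},
    {"angular": [0, 0, 0], "xyz": [0, 0, 0], "claw": 6}
  ]
}}

```text
t: 12.2
eef_pos: [0.5089, 0.1561, 0.212]
ee_rot: [3.141, 0.0, 3.046]
force: [-0.2, -0.6, 0.6]
width: 0.06
gripper_force: 0.0
```

Run:
```python
from h import *
p,R,s=now(); print(s["t"],s["eef_pos"],s["force"]); rel(p,R,gripv("A",.06),TV)
```

```text
12.2 [0.509 0.156 0.212] [-0.235 -0.594  0.581]
turn [0.058 0.02  0.095] n>=0.0  shift [ 0.463 18.591  0.577] n>=3.8
```

Call:
{"name": "servo_tool", "arguments": {
  "targets": [
    {"angular": [0, 0, 0], "xyz": [0.08, 3.1, 0.1], "claw": 6},
    {"angular": [0, 0, 0], "xyz": [0.08, 3.1, 0.1], "claw": 6},
    {"angular": [0, 0, 0], "xyz": [0.08, 3.1, 0.1], "claw": 6},
    {"angular": [0, 0, 0], "xyz": [0.08, 3.1, 0.1], "claw": 6},
    {"angular": [0, 0, 0], "xyz": [0.07, 3.1, 0.1], "claw": 6},
    {"angular": [0, 0, 0], "xyz": [0.07, 3.1, 0.1], "claw": 6},
    {"angular": [0, 0, 0], "xyz": [0, 0, 0], "claw": 6}
  ]
}}

```text
t: 12.9
eef_pos: [0.5207, 0.3438, 0.2014]
ee_rot: [-3.139, -0.004, 3.048]
force: [-0.9, 0.7, -0.9]
width: 0.06
gripper_force: 0.0
```

Run:
```python
from h import *
p,R,s=now(); print(s["t"],s["eef_pos"],s["force"]); rel(p,R,gripv("A"),TV)
look("B","b1");look("C","c2")
```

```text
12.9 [0.521 0.344 0.201] [-0.886  0.732 -0.924]
turn [-0.13  -0.229  0.188] n>=0.0  shift [-0.184 -0.213  5.526] n>=1.1
[-40, -35, -30, -25, -20, -15, -10, -5, 0, 5, 10, 15, 20, 25, 30, 35, 40]
{'top': [110, 109, 108, 107, 107, 106, 106, 112, 114, 85, 35, 39, 33, 81, 113, 108, 107], 'scene': [149, 149, 149, 150, 151, 155, 162, 164, 159, 96, 36, 33, 31, 68, 131, 158, 158]}
[-40, -35, -30, -25, -20, -15, -10, -5, 0, 5, 10, 15, 20, 25, 30, 35, 40]
{'top': [114, 113, 113, 113, 113, 113, 113, 113, 113, 113, 114, 113, 113, 61, 41, 42, 43], 'scene': [160, 159, 159, 158, 158, 159, 149, 111, 108, 126, 137, 137, 107, 85, 84, 82, 82]}
```

Call:
{"name": "servo_tool", "arguments": {
  "targets": [
    {"angular": [0, 0, 0], "xyz": [-0.18, -0.21, 1.4], "claw": 6},
    {"angular": [0, 0, 0], "xyz": [0, 0, 1.4], "claw": 6},
    {"angular": [0, 0, 0], "xyz": [0, 0, 1.4], "claw": 6},
    {"angular": [0, 0, 0], "xyz": [0, 0, 1.3], "claw": 3},
    {"angular": [0, 0, 0], "xyz": [0, 0, 0], "claw": 1.5},
    {"angular": [0, 0, 0], "xyz": [0, 0, 0], "claw": 1.5},
    {"angular": [0, 0, 0], "xyz": [0, 0, 0], "claw": 1.5},
    {"angular": [0, 0, 0], "xyz": [0, 0, 0], "claw": 1.5},
    {"angular": [0, 0, 0], "xyz": [0, 0, 0], "claw": 1.5},
    {"angular": [0, 0, 0], "xyz": [0, 0, 0], "claw": 1.5}
  ]
}}

```text
t: 14.1
eef_pos: [0.5226, 0.3386, 0.1485]
ee_rot: [-3.141, -0.003, 3.045]
force: [-0.0, 0.9, 0.6]
width: 0.0219
gripper_force: 10.0
```

Call:
{"name": "servo_tool", "arguments": {
  "targets": [
    {"angular": [0, 0, 0], "xyz": [-0.62, -2.12, -0.38], "claw": 1.5},
    {"angular": [0, 0, 0], "xyz": [-1.18, -1.78, -0.71], "claw": 1.5},
    {"angular": [0, 0, 0], "xyz": [-1.62, -1.22, -0.97], "claw": 1.5},
    {"angular": [0, 0, 0], "xyz": [-1.86, -0.55, -1.12], "claw": 1.5},
    {"angular": [0, 0, 0], "xyz": [-1.92, 0.19, -1.15], "claw": 1.5}
  ]
}}

```text
t: 14.6
eef_pos: [0.5894, 0.2759, 0.1926]
ee_rot: [-3.141, -0.003, 3.045]
force: [-0.8, 1.9, -0.2]
width: 0.0217
gripper_force: 10.0
```

Call:
{"name": "servo_tool", "arguments": {
  "targets": [
    {"angular": [0, 0, 0], "xyz": [-1.76, 0.91, -1.06], "claw": 1.5},
    {"angular": [0, 0, 0], "xyz": [-1.41, 1.53, -0.84], "claw": 1.5},
    {"angular": [0, 0, 0], "xyz": [-0.9, 1.98, -0.55], "claw": 1.5},
    {"angular": [0, 0, 0], "xyz": [-0.31, 2.22, -0.18], "claw": 1.5},
    {"angular": [0, 0, 0], "xyz": [0.33, 2.21, 0.2], "claw": 1.5}
  ]
}}

```text
t: 15.1
eef_pos: [0.6403, 0.3617, 0.2185]
ee_rot: [3.14, 0.002, 3.044]
force: [-0.4, 1.6, 7.3]
width: 0.0217
gripper_force: 10.0
```

Call:
{"name": "servo_tool", "arguments": {
  "targets": [
    {"angular": [0, 0, 0], "xyz": [0.93, 1.96, 0.56], "claw": 1.5},
    {"angular": [0, 0, 0], "xyz": [1.43, 1.51, 0.85], "claw": 1.5},
    {"angular": [0, 0, 0], "xyz": [1.77, 0.88, 1.07], "claw": 1.5},
    {"angular": [0, 0, 0], "xyz": [1.92, 0.16, 1.15], "claw": 1.5},
    {"angular": [0, 0, 0], "xyz": [1.86, -0.58, 1.12], "claw": 1.5}
  ]
}}

```text
t: 15.6
eef_pos: [0.5619, 0.4091, 0.1685]
ee_rot: [3.141, -0.003, 3.046]
force: [-2.9, 1.1, 5.1]
width: 0.0217
gripper_force: 10.0
```

Call:
{"name": "servo_tool", "arguments": {
  "targets": [
    {"angular": [0, 0, 0], "xyz": [1.59, -1.25, 0.96], "claw": 1.5},
    {"angular": [0, 0, 0], "xyz": [1.17, -1.79, 0.69], "claw": 1.5},
    {"angular": [0, 0, 0], "xyz": [0.59, -2.13, 0.36], "claw": 1.5},
    {"angular": [0, 0, 0], "xyz": [-0.03, -2.25, -0.02], "claw": 1.5},
    {"angular": [0, 0, 0], "xyz": [-0.65, -2.11, -0.39], "claw": 1.5},
    {"angular": [0, 0, 0], "xyz": [-1.29, -1.82, -0.77], "claw": 1.5},
    {"angular": [0, 0, 0], "xyz": [-1.74, -1.21, -1.05], "claw": 1.5},
    {"angular": [0, 0, 0], "xyz": [0, 0, 0], "claw": 1.5}
  ]
}}

```text
t: 16.4
eef_pos: [0.5569, 0.2812, 0.1726]
ee_rot: [3.14, -0.0, 3.043]
force: [-2.2, 0.8, 2.3]
width: 0.0215
gripper_force: 10.0
```

Call:
{"name": "servo_tool", "arguments": {
  "targets": [
    {"angular": [0, 0, 0], "xyz": [0, 0, 0], "claw": 6},
    {"angular": [0, 0, 0], "xyz": [0, 0, 0], "claw": 6},
    {"angular": [0, 0, 0], "xyz": [0, 0, 0], "claw": 6},
    {"angular": [0, 0, 0], "xyz": [0, 0, 0], "claw": 6},
    {"angular": [0, 0, 0], "xyz": [0, 0, -2], "claw": 6},
    {"angular": [0, 0, 0], "xyz": [0, 0, -2], "claw": 6},
    {"angular": [0, 0, 0], "xyz": [0, 0, -3], "claw": 6},
    {"angular": [0, 0, 0], "xyz": [4, 0, 0], "claw": 6},
    {"angular": [0, 0, 0], "xyz": [4, 0, 0], "claw": 6},
    {"angular": [0, 0, 0], "xyz": [0, 0, 0], "claw": 6}
  ]
}}

```text
t: 17.4
eef_pos: [0.4713, 0.2903, 0.241]
ee_rot: [-3.141, -0.004, 3.047]
force: [0.4, -0.1, 1.0]
width: 0.0598
gripper_force: 0.0
```

Run:
```python
from h import *
import cv2
p,R,s=now(); print(s["t"],s["eef_pos"],s["q"])
look("A","a1");look("B","b2")
F1={n:pickle.load(open(f"pics/b2_{n}.pkl","rb")) for n in("top","scene")}
t=F1["top"]["color"][112:200,150:300];q=F1["scene"]["color"][120:240,215:375]
c=np.vstack([cv2.resize(t,(500,293),interpolation=cv2.INTER_CUBIC),cv2.resize(q,(500,300)) if 0 else cv2.resize(q,(500,300),interpolation=cv2.INTER_CUBIC)])
cv2.imwrite("pics/e.png",np.clip(c*1.3,0,255).astype(np.uint8))
```

```text
17.4 [0.471 0.29  0.241] [ 0.904  0.167 -0.266 -0.003 -1.141 -2.568]
[-40, -35, -30, -25, -20, -15, -10, -5, 0, 5, 10, 15, 20, 25, 30, 35, 40]
{'top': [41, 41, 41, 41, 41, 41, 42, 43, 44, 38, 45, 51, 29, 22, 22, 34, 56], 'scene': [52, 59, 75, 89, 93, 93, 79, 33, 22, 20, 31, 71, 96, 106, 108, 110, 116]}
[-40, -35, -30, -25, -20, -15, -10, -5, 0, 5, 10, 15, 20, 25, 30, 35, 40]
{'top': [89, 70, 58, 52, 89, 106, 105, 105, 105, 78, 33, 35, 32, 74, 105, 106, 106], 'scene': [155, 154, 153, 151, 151, 152, 152, 153, 149, 89, 33, 32, 31, 64, 122, 147, 147]}
```

View pics/e.png

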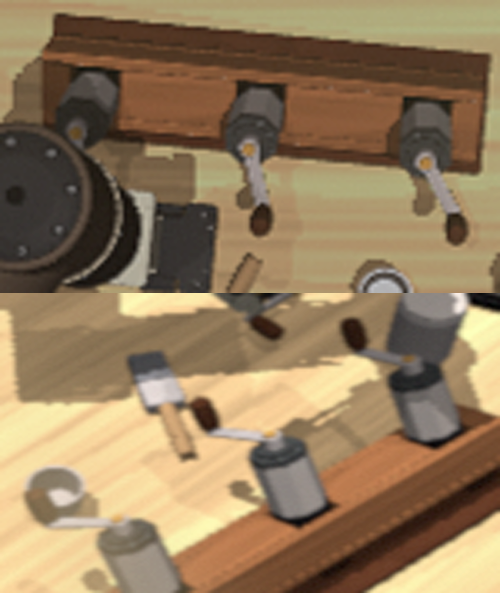

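A swung back from about 70° to about 3°, so it is good. B rests at about 15° and C at about 32°, which doesn't decide it. I retest B by releasing it far out, at about 90°.

Run:
```python
from h import *
p,R,s=now()
k=knobat("B",15.5)+AZ*.005; rel(p,R,k+[0,0,.063],TV); print(k)
print(circle(15.5,75,4).tolist())
```

```text
turn [-0.076 -0.173  0.07 ] n>=0.0  shift [ -4.318 -12.178   3.358] n>=2.7
[0.506 0.165 0.144]
[[-0.8, -2.01, -0.48], [-1.31, -1.6, -0.78], [-1.68, -1.03, -1.01], [-1.88, -0.34, -1.13]]
```

Call:
{"name": "servo_tool", "arguments": {
  "targets": [
    {"angular": [0, 0, 0], "xyz": [-1.08, -3.05, 0.84], "claw": 6},
    {"angular": [0, 0, 0], "xyz": [-1.08, -3.05, 0.84], "claw": 6},
    {"angular": [0, 0, 0], "xyz": [-1.08, -3.04, 0.84], "claw": 6},
    {"angular": [0, 0, 0], "xyz": [-1.08, -3.04, 0.84], "claw": 6},
    {"angular": [0, 0, 0], "xyz": [0, 0, 1.5], "claw": 6},
    {"angular": [0, 0, 0], "xyz": [0, 0, 1.5], "claw": 6},
    {"angular": [0, 0, 0], "xyz": [0, 0, 1.5], "claw": 6},
    {"angular": [0, 0, 0], "xyz": [0, 0, 1.5], "claw": 3},
    {"angular": [0, 0, 0], "xyz": [0, 0, 0], "claw": 1.5},
    {"angular": [0, 0, 0], "xyz": [0, 0, 0], "claw": 1.5},
    {"angular": [0, 0, 0], "xyz": [0, 0, 0], "claw": 1.5},
    {"angular": [0, 0, 0], "xyz": [0, 0, 0], "claw": 1.5},
    {"angular": [0, 0, 0], "xyz": [0, 0, 0], "claw": 1.5},
    {"angular": [0, 0, 0], "xyz": [0, 0, 0], "claw": 1.5}
  ]
}}

```text
t: 19.0
eef_pos: [0.5061, 0.165, 0.1475]
ee_rot: [-3.141, -0.002, 3.045]
force: [0.3, 0.6, 0.5]
width: 0.0214
gripper_force: 10.0
```

Call:
{"name": "servo_tool", "arguments": {
  "targets": [
    {"angular": [0, 0, 0], "xyz": [-0.8, -2.01, -0.48], "claw": 1.5},
    {"angular": [0, 0, 0], "xyz": [-1.31, -1.6, -0.78], "claw": 1.5},
    {"angular": [0, 0, 0], "xyz": [-1.68, -1.03, -1.01], "claw": 1.5},
    {"angular": [0, 0, 0], "xyz": [-1.88, -0.34, -1.13], "claw": 1.5},
    {"angular": [0, 0, 0], "xyz": [0, 0, 0], "claw": 6},
    {"angular": [0, 0, 0], "xyz": [0, 0, 0], "claw": 6},
    {"angular": [0, 0, 0], "xyz": [0, 0, 0], "claw": 6},
    {"angular": [0, 0, 0], "xyz": [0, 0, 0], "claw": 6},
    {"angular": [0, 0, 0], "xyz": [0, 0, -2], "claw": 6},
    {"angular": [0, 0, 0], "xyz": [0, 0, -2], "claw": 6},
    {"angular": [0, 0, 0], "xyz": [0, 0, -3], "claw": 6},
    {"angular": [0, 0, 0], "xyz": [4, 0, 0], "claw": 6},
    {"angular": [0, 0, 0], "xyz": [4, 0, 0], "claw": 6},
    {"angular": [0, 0, 0], "xyz": [4, 0, 0], "claw": 6},
    {"angular": [0, 0, 0], "xyz": [0, 0, 0], "claw": 6}
  ]
}}

```text
t: 20.5
eef_pos: [0.4343, 0.121, 0.2514]
ee_rot: [-3.141, -0.004, 3.047]
force: [1.1, 0.6, 0.0]
width: 0.0604
gripper_force: 0.0
```

Run:
```python
from h import *
import cv2
p,R,s=now(); print(s["t"],s["eef_pos"],s["q"])
look("B","b3")
F1={n:pickle.load(open(f"pics/b3_{n}.pkl","rb")) for n in("top","scene")}
t=F1["top"]["color"][112:200,150:300];q=F1["scene"]["color"][120:240,215:375]
c=np.vstack([cv2.resize(t,(500,293),interpolation=cv2.INTER_CUBIC),cv2.resize(q,(500,300),interpolation=cv2.INTER_CUBIC)])
cv2.imwrite("pics/f.png",np.clip(c*1.3,0,255).astype(np.uint8))
```

```text
20.5 [0.434 0.121 0.251] [ 0.709 -0.02  -0.448 -0.003 -1.146 -2.373]
[-40, -35, -30, -25, -20, -15, -10, -5, 0, 5, 10, 15, 20, 25, 30, 35, 40]
{'top': [70, 68, 67, 65, 48, 45, 32, 37, 48, 35, 37, 39, 39, 39, 39, 37, 37], 'scene': [98, 98, 105, 115, 86, 30, 24, 31, 115, 153, 155, 159, 166, 167, 167, 166, 163]}
```

View pics/f.png

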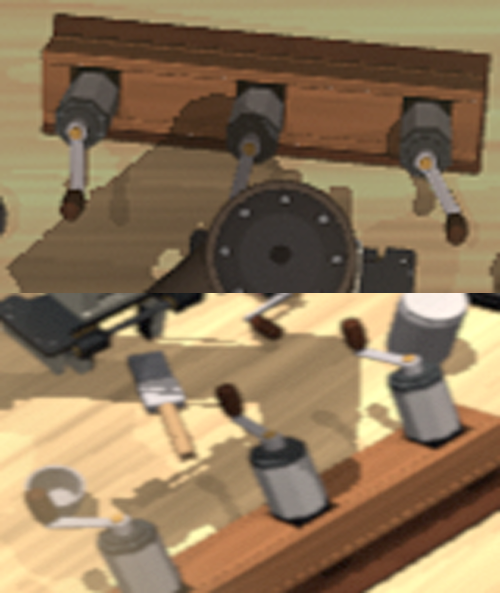

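B swung from about 90° to about −10°, so it is good too. C, at top-view crop (455,228), stayed at about 32°, so C is the dragging one. Next, the cover.

```bash
cat >> h.py <<'E'
BX=np.array([.5036,-.3566]);BY=-.1383
def bx(x,y,z): return np.r_[BX+Ro.from_euler("z",BY).as_matrix()[:2,:2]@[x,y],z]
TB=gR(np.radians(20),BY)*FL; TBV=gR(0,BY)*FL
E
python3 - <<'E'
from h import *
p,R,s=now()
m=np.array([.46,-.2,.21]); rel(p,R,m,TBV); rel(m,TBV,bx(-.128,0,.16),TB); rel(m,TBV,bx(-.128,0,.16),TBV)
print(TB.inv().apply(Ro.from_euler("z",BY).apply([1,0,0])), TB.inv().apply([0,0,-1.]))
E
```

```text
turn [-0.017 -0.118  2.518] n>=0.3  shift [ -6.652 -31.561   4.182] n>=6.6
turn [  0. -20.   0.] n>=2.4  shift [  7.652 -14.909   2.536] n>=3.5
turn [0. 0. 0.] n>=0.0  shift [  6.323 -14.909   5.   ] n>=3.5
[-0.94  -0.     0.342] [0.342 0.    0.94 ]
```

Call:
{"name": "servo_tool", "arguments": {
  "targets": [
    {"angular": [0, 0, 2.5], "xyz": [0, 0, 0], "claw": 3},
    {"angular": [0, 0, 0], "xyz": [-0.74, -3.51, 0.46], "claw": 0.5},
    {"angular": [0, 0, 0], "xyz": [-0.74, -3.51, 0.46], "claw": 0.5},
    {"angular": [0, 0, 0], "xyz": [-0.74, -3.51, 0.46], "claw": 0.5},
    {"angular": [0, 0, 0], "xyz": [-0.74, -3.51, 0.46], "claw": 0.5},
    {"angular": [0, 0, 0], "xyz": [-0.74, -3.51, 0.46], "claw": 0.5},
    {"angular": [0, 0, 0], "xyz": [-0.74, -3.51, 0.46], "claw": 0.5},
    {"angular": [0, 0, 0], "xyz": [-0.74, -3.51, 0.46], "claw": 0.5},
    {"angular": [0, 0, 0], "xyz": [-0.74, -3.51, 0.48], "claw": 0.5},
    {"angular": [0, 0, 0], "xyz": [-0.74, -3.51, 0.48], "claw": 0.5},
    {"angular": [0, -5, 0], "xyz": [0, 0, 0], "claw": 0.5},
    {"angular": [0, -5, 0], "xyz": [0, 0, 0], "claw": 0.5},
    {"angular": [0, -5, 0], "xyz": [0, 0, 0], "claw": 0.5},
    {"angular": [0, -5, 0], "xyz": [0, 0, 0], "claw": 0.5},
    {"angular": [0, 0, 0], "xyz": [1.53, -2.98, 0.5], "claw": 0.5},
    {"angular": [0, 0, 0], "xyz": [1.53, -2.98, 0.5], "claw": 0.5},
    {"angular": [0, 0, 0], "xyz": [1.53, -2.98, 0.5], "claw": 0.5},
    {"angular": [0, 0, 0], "xyz": [1.53, -2.98, 0.5], "claw": 0.5},
    {"angular": [0, 0, 0], "xyz": [1.53, -2.98, 0.5], "claw": 0.5},
    {"angular": [0, 0, 0], "xyz": [0, 0, 0], "claw": 0.5}
  ]
}}

```text
t: 22.6
eef_pos: [0.3746, -0.3424, 0.1587]
ee_rot: [-3.141, 0.343, 2.997]
force: [0.2, 0.7, -0.5]
width: 0.005
gripper_force: 0.0
```

Run:
```python
from h import *
p,R,s=now(); print(s["t"],s["eef_pos"],s["q"],s["force"]); rel(p,R,bx(-.128,0,.11),TB)
```

```text
22.6 [ 0.375 -0.342  0.159] [-0.428  0.031 -0.62  -0.167 -0.596 -1.164] [ 0.244  0.717 -0.48 ]
turn [-0.164 -0.344 -0.318] n>=0.1  shift [1.506 0.372 4.63 ] n>=1.0
```

Call:
{"name": "servo_tool", "arguments": {
  "targets": [
    {"angular": [0, 0, 0], "xyz": [0.38, 0.09, 1.16], "claw": 0.5},
    {"angular": [0, 0, 0], "xyz": [0.38, 0.09, 1.16], "claw": 0.5},
    {"angular": [0, 0, 0], "xyz": [0.38, 0.09, 1.16], "claw": 0.5},
    {"angular": [0, 0, 0], "xyz": [0.38, 0.09, 1.16], "claw": 0.5},
    {"angular": [0, 0, 0], "xyz": [-1.13, 0, 0.41], "claw": 0.5},
    {"angular": [0, 0, 0], "xyz": [-1.13, 0, 0.41], "claw": 0.5},
    {"angular": [0, 0, 0], "xyz": [-0.94, 0, 0.34], "claw": 0.5},
    {"angular": [0, 0, 0], "xyz": [-0.94, 0, 0.34], "claw": 0.5},
    {"angular": [0, 0, 0], "xyz": [-0.94, 0, 0.34], "claw": 0.5},
    {"angular": [0, 0, 0], "xyz": [-0.94, 0, 0.34], "claw": 0.5}
  ]
}}

```text
t: 23.6
eef_pos: [0.4425, -0.3452, 0.1116]
ee_rot: [-3.14, 0.346, 3.002]
force: [-1.4, -0.1, -1.0]
width: 0.0047
gripper_force: 0.8
```

Call:
{"name": "servo_tool", "arguments": {
  "targets": [
    {"angular": [0, 0, 0], "xyz": [-0.94, 0, 0.34], "claw": 0.5},
    {"angular": [0, 0, 0], "xyz": [-0.94, 0, 0.34], "claw": 0.5},
    {"angular": [0, 0, 0], "xyz": [-0.94, 0, 0.34], "claw": 0.5}
  ]
}}

```text
t: 23.9
eef_pos: [0.4723, -0.3495, 0.1116]
ee_rot: [-3.14, 0.346, 3.002]
force: [-0.6, -0.5, -0.6]
width: 0.0047
gripper_force: 0.5
```

Run:
```python
from h import *
from station import viewer,monitor
import cv2
fs={n:viewer.grab_frame(n) for n in("top","scene")}; q={}
for n,f in fs.items():
    for nm,g in(("0",F[n]["color"]),("1",f["color"])):
        b,gg,r=[g[...,i].astype(int) for i in range(3)]
        m=((r>60)&(r>3*gg)&(r>3*b)).astype(np.uint8)
        k,l,st,c=cv2.connectedComponentsWithStats(m)
        i=1+np.argmax(st[1:,4]); q[n+nm]=c[i]; print(n,nm,c[i],st[i])
for k in"01":
    X,e=tri(q["top"+k],q["scene"+k],fs); d=Ro.from_euler("z",-BY).apply(X-np.r_[BX,0]); print(X,"box",d,e)
print(monitor.get_state()["force"])
```

```text
top 0 [394.  206.5] [393 206   3   2   6]
top 1 [371.5 180. ] [371 180   2   1   2]
scene 0 [116.633 268.823] [100 260  32  20  79]
scene 1 [131.914 291.136] [118 282  29  19  81]
[ 0.427 -0.354  0.127] box [-0.077 -0.008  0.127] 6.796228778503405
[ 0.493 -0.336  0.071] box [-0.013  0.019  0.071] 5.343810038768822
[0.327 0.837 0.196]
```

Run:
```python
from h import *
for px in((116.63,268.82),(131.9,291.1)):
    r=least_squares(lambda v:proj("scene",bx(v[0],v[1],.095))-px,[0,0]); print(r.x)
p,R,s=now();print(Ro.from_euler("z",-BY).apply(p-np.r_[BX,0]))
```

```text
[-0.085  0.005]
[-0.009  0.008]
[-0.031  0.003  0.112]
```

The cover is folding: the bar has gone from −85 to −9 mm in the box's x. I push on.

Call:
{"name": "servo_tool", "arguments": {
  "targets": [
    {"angular": [0, 0, 0], "xyz": [-0.94, 0, 0.34], "claw": 0.5},
    {"angular": [0, 0, 0], "xyz": [-0.94, 0, 0.34], "claw": 0.5},
    {"angular": [0, 0, 0], "xyz": [-0.94, 0, 0.34], "claw": 0.5},
    {"angular": [0, 0, 0], "xyz": [-0.94, 0, 0.34], "claw": 0.5},
    {"angular": [0, 0, 0], "xyz": [-0.94, 0, 0.34], "claw": 0.5},
    {"angular": [0, 0, 0], "xyz": [-0.94, 0, 0.34], "claw": 0.5},
    {"angular": [0, 0, 0], "xyz": [-0.94, 0, 0.34], "claw": 0.5}
  ]
}}

```text
t: 24.7
eef_pos: [0.5415, -0.3593, 0.1115]
ee_rot: [-3.14, 0.346, 3.002]
force: [-0.5, 0.2, -0.5]
width: 0.0049
gripper_force: 0.3
```

Call:
{"name": "servo_tool", "arguments": {
  "targets": [
    {"angular": [0, 0, 0], "xyz": [-0.28, 0, 0.1], "claw": 0.5},
    {"angular": [0, 0, 0], "xyz": [-0.28, 0, 0.1], "claw": 0.5}
  ]
}}

```text
t: 24.9
eef_pos: [0.5469, -0.36, 0.1114]
ee_rot: [-3.14, 0.346, 3.002]
force: [-0.9, 0.2, 0.1]
width: 0.005
gripper_force: 0.3
```

Call:
{"name": "servo_tool", "arguments": {
  "targets": [
    {"angular": [0, 0, 0], "xyz": [-0.28, 0, 0.1], "claw": 0.5}
  ]
}}

```text
t: 25.0
eef_pos: [0.5494, -0.3604, 0.1115]
ee_rot: [-3.14, 0.346, 3.002]
force: [-0.6, -0.4, -0.5]
width: 0.0051
gripper_force: 0.3
```

Call:
{"name": "servo_tool", "arguments": {
  "targets": [
    {"angular": [0, 0, 0], "xyz": [-0.28, 0, 0.1], "claw": 0.5},
    {"angular": [0, 0, 0], "xyz": [-0.28, 0, 0.1], "claw": 0.5}
  ]
}}

```text
t: 25.2
eef_pos: [0.5554, -0.3612, 0.1116]
ee_rot: [-3.14, 0.346, 3.002]
force: [-0.8, 0.1, -0.6]
width: 0.0052
gripper_force: 0.3
```

```bash
cat >> h.py <<'E'
def bar():
    from station import viewer
    import cv2
    f=viewer.grab_frame("scene");g=f["color"];b,gg,r=[g[...,i].astype(int) for i in range(3)]
    m=((r>60)&(r>3*gg)&(r>3*b)).astype(np.uint8)
    k,l,st,c=cv2.connectedComponentsWithStats(m);i=1+np.argmax(st[1:,4]);px=c[i]
    o=least_squares(lambda v:proj("scene",bx(v[0],v[1],.093))-px,[0,0]);print("bar px",px,st[i],"box xy",o.x);return g
E
python3 - <<'E'
from h import *
import cv2
g=bar();p,R,s=now();print(s["force"],Ro.from_euler("z",-BY).apply(p-np.r_[BX,0]))
cv2.imwrite("pics/g.png",cv2.resize(g[220:370,60:230],(680,600),interpolation=cv2.INTER_CUBIC))
E
```

```text
Traceback (most recent call last):
  File "h.py", line 60, in bar
    k,l,st,c=cv2.connectedComponentsWithStats(m);i=1+np.argmax(st[1:,4]);px=c[i]
                                                     ~~~~~~~~~^^^^^^^^^^
ValueError: attempt to get argmax of an empty sequence
```

Run:
```python
from h import *
from station import viewer
import cv2
t=viewer.grab_frame("top")["color"][130:230,330:440];g=viewer.grab_frame("scene")["color"][220:370,60:230]
c=np.zeros((560,800,3),np.uint8);c[:360,:396]=cv2.resize(t,(396,360),interpolation=cv2.INTER_CUBIC);c[:353,400:]=cv2.resize(g,(400,353),interpolation=cv2.INTER_CUBIC)
cv2.imwrite("pics/g.png",np.clip(c[:360]*1.3,0,255).astype(np.uint8))
p,R,s=now();print(s["force"],Ro.from_euler("z",-BY).apply(p-np.r_[BX,0]))
```

```text
[-0.333  0.4    0.515] [0.052 0.003 0.112]
```

View pics/g.png

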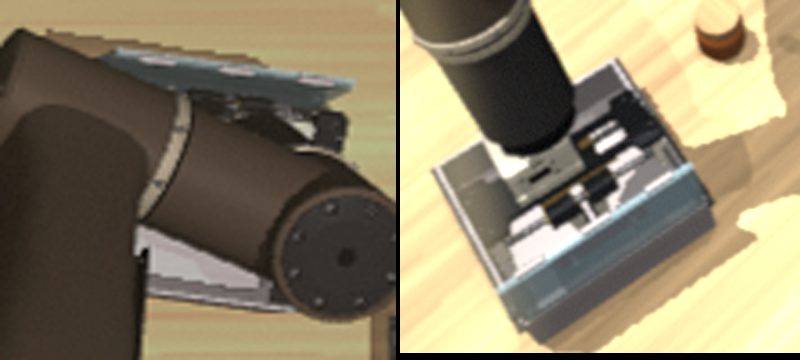

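The cover is nearly upright: its panels stand at the far rim, at right panel (500–700, 170–330), and the box interior is clear. I push on gently until it meets the stop.

Call:
{"name": "servo_tool", "arguments": {
  "targets": [
    {"angular": [0, 0, 0], "xyz": [-0.19, 0, 0.07], "claw": 0.5},
    {"angular": [0, 0, 0], "xyz": [-0.19, 0, 0.07], "claw": 0.5}
  ]
}}

```text
t: 25.55
eef_pos: [0.5589, -0.3617, 0.1114]
ee_rot: [-3.14, 0.345, 3.002]
force: [-4.1, 0.7, 0.0]
width: 0.0048
gripper_force: 2.3
```

Call:
{"name": "servo_tool", "arguments": {
  "targets": [
    {"angular": [0, 0, 0], "xyz": [-0.19, 0, 0.07], "claw": 0.5},
    {"angular": [0, 0, 0], "xyz": [0, 0, 0], "claw": 0.5}
  ]
}}

```text
t: 25.75
eef_pos: [0.5595, -0.3618, 0.1108]
ee_rot: [-3.141, 0.342, 3.001]
force: [-8.6, 0.8, 4.7]
width: 0.0049
gripper_force: 4.6
```

Call:
{"name": "servo_tool", "arguments": {
  "targets": [
    {"angular": [0, 0, 0], "xyz": [-0.19, 0, 0.07], "claw": 0.5},
    {"angular": [0, 0, 0], "xyz": [0, 0, 0], "claw": 0.5}
  ]
}}

```text
t: 25.95
eef_pos: [0.5601, -0.3619, 0.1106]
ee_rot: [-3.141, 0.34, 3.001]
force: [-13.9, 2.7, 10.1]
width: 0.0046
gripper_force: 8.2
```

The stop is reached, at 14 N. I back off and go for grinder C.

```bash
cat >> h.py <<'E'
TG=gR(LEAN-np.radians(10))*FL
oC=np.array(H["C"])-AZ*.148
def gg(up=0): return oC+AZ*(.110+up)-.003*TG.apply([0,0,1])
E
python3 - <<'E'
from h import *
p,R,s=now(); print(oC,gg(),gg(.1),p)
q=bx(.0,0,.111); rel(p,R,q,TB); q2=bx(-.04,0,.24); rel(q,TB,q2,TB); rel(q2,TB,gg(.1),TG); rel(gg(.1),TG,gg(),TG)
E
```

```text
[0.635 0.    0.032] [0.577 0.006 0.129] [0.526 0.011 0.215] [ 0.56  -0.362  0.111]
turn [-0.065 -0.505 -0.118] n>=0.1  shift [ 5.318 -0.256 -1.974] n>=1.2
turn [0. 0. 0.] n>=0.0  shift [ -0.653   0.    -13.49 ] n>=2.8
turn [-0.825 -1.    -2.206] n>=0.3  shift [-1.604 36.611  3.289] n>=7.5
turn [0. 0. 0.] n>=0.0  shift [-1.736 -0.     9.848] n>=2.0
```

Call:
{"name": "servo_tool", "arguments": {
  "targets": [
    {"angular": [0, 0, 0], "xyz": [1.3, 0, -0.48], "claw": 0.5},
    {"angular": [0, 0, 0], "xyz": [2, -0.12, -0.75], "claw": 0.5},
    {"angular": [0, 0, 0], "xyz": [2, -0.12, -0.75], "claw": 0.5},
    {"angular": [0, 0, 0], "xyz": [-0.16, 0, -3.37], "claw": 0.5},
    {"angular": [0, 0, 0], "xyz": [-0.16, 0, -3.37], "claw": 4},
    {"angular": [0, 0, 0], "xyz": [-0.16, 0, -3.37], "claw": 8.4},
    {"angular": [0, 0, 0], "xyz": [-0.16, 0, -3.37], "claw": 8.4},
    {"angular": [-0.82, -1.5, -2.3], "xyz": [0, 0, 0], "claw": 8.4},
    {"angular": [0, 0, 0], "xyz": [-0.16, 3.66, 0.33], "claw": 8.4},
    {"angular": [0, 0, 0], "xyz": [-0.16, 3.66, 0.33], "claw": 8.4},
    {"angular": [0, 0, 0], "xyz": [-0.16, 3.66, 0.33], "claw": 8.4},
    {"angular": [0, 0, 0], "xyz": [-0.16, 3.66, 0.33], "claw": 8.4},
    {"angular": [0, 0, 0], "xyz": [-0.16, 3.66, 0.33], "claw": 8.4},
    {"angular": [0, 0, 0], "xyz": [-0.16, 3.66, 0.33], "claw": 8.4},
    {"angular": [0, 0, 0], "xyz": [-0.16, 3.66, 0.33], "claw": 8.4},
    {"angular": [0, 0, 0], "xyz": [-0.16, 3.66, 0.33], "claw": 8.4},
    {"angular": [0, 0, 0], "xyz": [-0.16, 3.66, 0.33], "claw": 8.4},
    {"angular": [0, 0, 0], "xyz": [-0.16, 3.66, 0.33], "claw": 8.4},
    {"angular": [0, 0, 0], "xyz": [0, 0, 0], "claw": 8.4}
  ],
  "force": 30
}}

```text
t: 27.85
eef_pos: [0.5311, 0.014, 0.2157]
ee_rot: [-3.14, 0.374, 3.049]
force: [0.2, -0.8, 0.1]
width: 0.0842
gripper_force: 0.0
```

Run:
```python
from h import *
look("C","c4")
p,R,s=now(); print(s["t"],p,s["q"],s["force"],s["width"]); rel(p,R,gg(.1),TG); rel(p,R,gg(),TG)
import cv2
F1={n:pickle.load(open(f"pics/c4_{n}.pkl","rb")) for n in("top","scene")}
# hub gold cap check in scene
g=F1["scene"]["color"][195:225,235:270].astype(int); m=(g[...,2]>150)&(g[...,2]-g[...,0]>90); y,x=np.nonzero(m); print("gold scene",x.mean()+235 if len(x) else None,y.mean()+195 if len(y) else None,len(x),proj("scene",np.array(H["C"])))
```

```text
[-40, -35, -30, -25, -20, -15, -10, -5, 0, 5, 10, 15, 20, 25, 30, 35, 40]
{'top': [27, 18, 19, 22, 45, 48, 49, 45, 41, 41, 42, 48, 48, 55, 46, 26, 23], 'scene': [167, 165, 164, 164, 163, 163, 152, 109, 102, 120, 97, 89, 98, 95, 86, 78, 73]}
27.95 [0.53  0.011 0.215] [ 0.516 -0.058 -0.785  0.398 -0.572 -2.489] [-0.24  -1.457  0.677] 0.0836758333491038
turn [-0.068  0.307  0.138] n>=0.0  shift [ 0.353 -0.106 -0.116] n>=0.1
turn [-0.068  0.307  0.138] n>=0.0  shift [-1.383 -0.106  9.732] n>=2.0
gold scene None None 0 [252.133 209.722]
```

Call:
{"name": "servo_tool", "arguments": {
  "targets": [
    {"angular": [0, 0, 0], "xyz": [0.3, -0.1, 0], "claw": 8.4},
    {"angular": [0, 0, 0], "xyz": [-0.26, 0, 1.48], "claw": 8.4},
    {"angular": [0, 0, 0], "xyz": [-0.26, 0, 1.48], "claw": 8.4},
    {"angular": [0, 0, 0], "xyz": [-0.26, 0, 1.48], "claw": 8.4},
    {"angular": [0, 0, 0], "xyz": [-0.26, 0, 1.48], "claw": 8.4},
    {"angular": [0, 0, 0], "xyz": [0, 0, 0], "claw": 8.4}
  ]
}}

```text
t: 28.55
eef_pos: [0.5576, 0.0048, 0.1612]
ee_rot: [-3.138, 0.37, 3.043]
force: [-0.7, -0.2, 0.2]
width: 0.084
gripper_force: 0.0
```

Call:
{"name": "servo_tool", "arguments": {
  "targets": [
    {"angular": [0, 0, 0], "xyz": [-0.22, 0, 1.27], "claw": 8.4},
    {"angular": [0, 0, 0], "xyz": [-0.22, 0, 1.27], "claw": 8.4},
    {"angular": [0, 0, 0], "xyz": [-0.22, 0, 1.27], "claw": 8.4},
    {"angular": [0, 0, 0], "xyz": [0, 0, 0], "claw": 8.4}
  ]
}}

```text
t: 28.95
eef_pos: [0.5777, 0.0032, 0.1292]
ee_rot: [-3.138, 0.371, 3.044]
force: [-0.9, -1.6, 0.0]
width: 0.0837
gripper_force: 0.0
```

Call:
{"name": "servo_tool", "arguments": {
  "targets": [
    {"angular": [0, 0, 0], "xyz": [0, 0, 0], "claw": 4.2},
    {"angular": [0, 0, 0], "xyz": [0, 0, 0], "claw": 4.2},
    {"angular": [0, 0, 0], "xyz": [0, 0, 0], "claw": 4.2},
    {"angular": [0, 0, 0], "xyz": [0, 0, 0], "claw": 4.2},
    {"angular": [0, 0, 0], "xyz": [0, 0, 0], "claw": 4.2}
  ]
}}

```text
t: 29.45
eef_pos: [0.5782, 0.0047, 0.1302]
ee_rot: [-3.139, 0.373, 3.045]
force: [0.9, -2.8, 1.1]
width: 0.0505
gripper_force: 29.9
```

Run:
```python
from h import *
p,R,s=now(); print(s["t"],p,s["q"],s["force"],s["moment"],s["width"],s["gripper_force"]); rel(p,R,gg(),TG)
```

```text
29.45 [0.578 0.005 0.13 ] [ 0.379  0.134 -0.89   0.677 -0.272 -2.677] [ 0.93  -2.808  1.077] [-0.516  0.746 -0.353] 0.05048535117236365 29.88158056366956
turn [-0.117  0.343  0.029] n>=0.0  shift [0.115 0.091 0.051] n>=0.0
```

Call:
{"name": "servo_tool", "arguments": {
  "targets": [
    {"angular": [0, 0, 0], "xyz": [0.1, 0, -0.6], "claw": 4.2},
    {"angular": [0, 0, 0], "xyz": [0.17, 0, -0.98], "claw": 4.2},
    {"angular": [0, 0, 0], "xyz": [0.17, 0, -0.98], "claw": 4.2},
    {"angular": [0, 0, 0], "xyz": [0.17, 0, -0.98], "claw": 4.2},
    {"angular": [0, 0, 0], "xyz": [0.17, 0, -0.98], "claw": 4.2},
    {"angular": [0, 0, 0], "xyz": [0.17, 0, -0.98], "claw": 4.2},
    {"angular": [0, 0, 0], "xyz": [0, 0, 0], "claw": 4.2}
  ]
}}

```text
t: 30.15
eef_pos: [0.5486, 0.0074, 0.1781]
ee_rot: [-3.139, 0.372, 3.045]
force: [1.2, 0.2, -6.3]
width: 0.0509
gripper_force: 29.9
```

Run:
```python
from h import *
p,R,s=now(); print(s["t"],p,s["q"],s["force"],s["moment"],s["width"],s["gripper_force"]); rel(p,R,gg(.055),TG); rel(p,R,p+[0,0,.1],R)
```

```text
30.15 [0.549 0.007 0.178] [ 0.468  0.021 -0.828  0.471 -0.448 -2.534] [ 1.24   0.199 -6.315] [0.3   1.964 0.032] 0.05086697813759675 29.88661593732104
turn [-0.119  0.312  0.014] n>=0.0  shift [0.015 0.106 0.17 ] n>=0.0
turn [0. 0. 0.] n>=0.0  shift [-3.634 -0.02  -9.316] n>=2.0
```

It is lifted: 6.3 N hanging, so about 0.6 kg. I raise it, set it upright and carry it over the box.

Call:
{"name": "servo_tool", "arguments": {
  "targets": [
    {"angular": [0, 0, 0], "xyz": [0.26, 0, -1.48], "claw": 4.2},
    {"angular": [0, 0, 0], "xyz": [-0.7, 0, -1.86], "claw": 4.2},
    {"angular": [0, 0, 0], "xyz": [-0.7, 0, -1.86], "claw": 4.2},
    {"angular": [0, 0, 0], "xyz": [-0.7, 0, -1.86], "claw": 4.2},
    {"angular": [0, 0, 0], "xyz": [-0.7, 0, -1.86], "claw": 4.2},
    {"angular": [0, 5.2, 0], "xyz": [0, 0, 0], "claw": 4.2},
    {"angular": [0, 5.2, 0], "xyz": [0, 0, 0], "claw": 4.2},
    {"angular": [0, 5.2, 0], "xyz": [0, 0, 0], "claw": 4.2},
    {"angular": [0, 5.2, 0], "xyz": [0, 0, 0], "claw": 4.2},
    {"angular": [0, 5.2, 0], "xyz": [0, 0, 0], "claw": 4.2},
    {"angular": [0, 5.2, 0], "xyz": [0, 0, 0], "claw": 4.2},
    {"angular": [0, 0, 0], "xyz": [0, 0, 0], "claw": 4.2}
  ]
}}

```text
t: 31.35
eef_pos: [0.542, 0.0084, 0.2673]
ee_rot: [-3.138, -0.178, 3.042]
force: [0.3, -0.9, -7.0]
width: 0.0507
gripper_force: 29.9
```

```bash
cat >> h.py <<'E'
TP=gR(np.radians(-10),BY)*FL
E
python3 - <<'E'
from h import *
p,R,s=now(); print(s["t"],p,s["q"],s["force"],s["width"],s["gripper_force"])
a=bx(-.03,0,.26); rel(p,R,a,TP); b=bx(-.03,0,.125); rel(a,TP,b,TP)
E
```

```text
31.35 [0.542 0.008 0.267] [ 0.327  0.236 -0.1   -0.071 -1.399 -1.98 ] [ 0.317 -0.88  -7.029] 0.050729340624159174 29.879844410577334
turn [-0.585 -0.208  2.168] n>=0.3  shift [  1.622 -36.684   1.025] n>=7.5
turn [0. 0. 0.] n>=0.0  shift [-2.344  0.    13.295] n>=2.8
```

Call:
{"name": "servo_tool", "arguments": {
  "targets": [
    {"angular": [-0.58, -0.2, 2.17], "xyz": [0, 0, 0], "claw": 4.2},
    {"angular": [0, 0, 0], "xyz": [0.12, -2.62, 0.07], "claw": 4.2},
    {"angular": [0, 0, 0], "xyz": [0.12, -2.62, 0.07], "claw": 4.2},
    {"angular": [0, 0, 0], "xyz": [0.12, -2.62, 0.07], "claw": 4.2},
    {"angular": [0, 0, 0], "xyz": [0.12, -2.62, 0.07], "claw": 4.2},
    {"angular": [0, 0, 0], "xyz": [0.12, -2.62, 0.07], "claw": 4.2},
    {"angular": [0, 0, 0], "xyz": [0.12, -2.62, 0.07], "claw": 4.2},
    {"angular": [0, 0, 0], "xyz": [0.12, -2.62, 0.07], "claw": 4.2},
    {"angular": [0, 0, 0], "xyz": [0.12, -2.62, 0.07], "claw": 4.2},
    {"angular": [0, 0, 0], "xyz": [0.12, -2.62, 0.07], "claw": 4.2},
    {"angular": [0, 0, 0], "xyz": [0.12, -2.62, 0.07], "claw": 4.2},
    {"angular": [0, 0, 0], "xyz": [0.12, -2.62, 0.07], "claw": 4.2},
    {"angular": [0, 0, 0], "xyz": [0.12, -2.62, 0.07], "claw": 4.2},
    {"angular": [0, 0, 0], "xyz": [0.12, -2.62, 0.07], "claw": 4.2},
    {"angular": [0, 0, 0], "xyz": [0.12, -2.62, 0.07], "claw": 4.2},
    {"angular": [0, 0, 0], "xyz": [0, 0, 0], "claw": 4.2}
  ]
}}

```text
t: 32.95
eef_pos: [0.4717, -0.3546, 0.2617]
ee_rot: [3.142, -0.169, 3.002]
force: [-0.4, 1.1, -5.6]
width: 0.0504
gripper_force: 29.9
```

Run:
```python
from h import *
from station import viewer
import cv2
p,R,s=now(); print(s["t"],p,s["q"],s["force"],s["width"],s["gripper_force"])
b=bx(-.03,0,.125); rel(p,R,b,TP)
g=viewer.grab_frame("scene")["color"][190:370,30:230]
c=np.clip(cv2.resize(g,(660,594),interpolation=cv2.INTER_CUBIC)*1.3,0,255).astype(np.uint8)
# predicted grinder axis, bottom -> top
X=proj("scene",np.array([p-[0,0,.003+.110-h] for h in(0,.06)])); print((X-[30,190])*3.3)
cv2.imwrite("pics/h.png",c)
```

```text
32.95 [ 0.472 -0.355  0.262] [-0.297  0.302 -0.063  0.027 -1.373 -1.421] [-0.409  1.09  -5.597] 0.05040005799396309 29.87844900572327
turn [ 0.013  0.325 -0.054] n>=0.0  shift [-2.558  0.24  13.429] n>=2.8
[[293.693 291.562]
 [274.615 259.073]]
```

View pics/h.png

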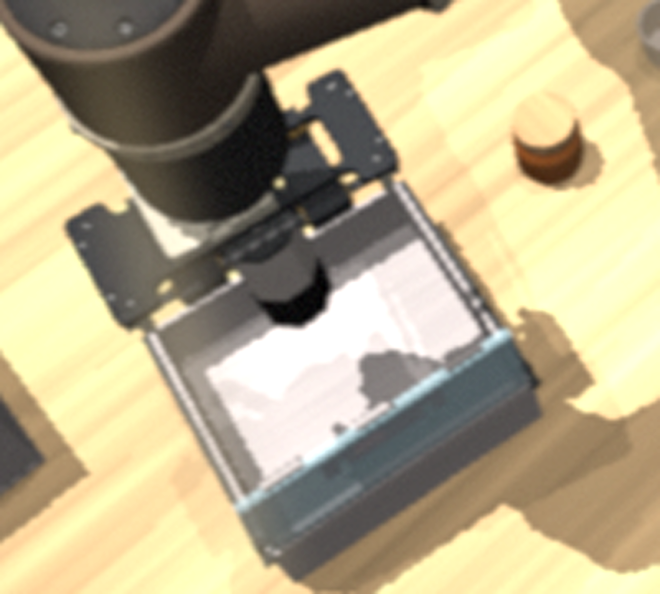

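The grinder hangs upright over the open box, its foot at about (297,303) in the crop, and the cover stands folded at the far rim. I lower it.

Call:
{"name": "servo_tool", "arguments": {
  "targets": [
    {"angular": [0, 0.3, 0], "xyz": [-0.27, 0.03, 1.44], "claw": 4.2},
    {"angular": [0, 0, 0], "xyz": [-0.27, 0.03, 1.44], "claw": 4.2},
    {"angular": [0, 0, 0], "xyz": [-0.27, 0.03, 1.44], "claw": 4.2},
    {"angular": [0, 0, 0], "xyz": [-0.27, 0.03, 1.44], "claw": 4.2},
    {"angular": [0, 0, 0], "xyz": [-0.27, 0.03, 1.44], "claw": 4.2},
    {"angular": [0, 0, 0], "xyz": [-0.27, 0.03, 1.44], "claw": 4.2},
    {"angular": [0, 0, 0], "xyz": [-0.27, 0.03, 1.44], "claw": 4.2},
    {"angular": [0, 0, 0], "xyz": [-0.27, 0.03, 1.44], "claw": 4.2},
    {"angular": [0, 0, 0], "xyz": [-0.21, 0, 1.1], "claw": 4.2},
    {"angular": [0, 0, 0], "xyz": [-0.05, 0, 0.3], "claw": 4.2},
    {"angular": [0, 0, 0], "xyz": [0, 0, 0], "claw": 4.2}
  ]
}}

```text
t: 34.1
eef_pos: [0.4745, -0.35, 0.1306]
ee_rot: [3.14, -0.175, 3.005]
force: [0.3, 0.1, -6.0]
width: 0.0503
gripper_force: 29.9
```

Call:
{"name": "servo_tool", "arguments": {
  "targets": [
    {"angular": [0, 0, 0], "xyz": [-0.05, 0, 0.3], "claw": 4.2},
    {"angular": [0, 0, 0], "xyz": [-0.05, 0, 0.3], "claw": 4.2},
    {"angular": [0, 0, 0], "xyz": [0, 0, 0], "claw": 4.2}
  ]
}}

```text
t: 34.4
eef_pos: [0.4745, -0.3499, 0.125]
ee_rot: [3.14, -0.174, 3.005]
force: [-0.6, 0.1, -6.2]
width: 0.0508
gripper_force: 29.9
```

Call:
{"name": "servo_tool", "arguments": {
  "targets": [
    {"angular": [0, 0, 0], "xyz": [-0.03, 0, 0.2], "claw": 4.2},
    {"angular": [0, 0, 0], "xyz": [-0.03, 0, 0.2], "claw": 4.2},
    {"angular": [0, 0, 0], "xyz": [0, 0, 0], "claw": 4.2}
  ]
}}

```text
t: 34.7
eef_pos: [0.4743, -0.3498, 0.1208]
ee_rot: [3.14, -0.175, 3.005]
force: [0.1, 0.0, -6.0]
width: 0.0507
gripper_force: 29.9
```

Call:
{"name": "servo_tool", "arguments": {
  "targets": [
    {"angular": [0, 0, 0], "xyz": [-0.03, 0, 0.15], "claw": 4.2},
    {"angular": [0, 0, 0], "xyz": [0, 0, 0], "claw": 4.2}
  ]
}}

```text
t: 34.9
eef_pos: [0.4744, -0.3499, 0.1193]
ee_rot: [3.14, -0.175, 3.005]
force: [-1.3, -0.2, -6.4]
width: 0.0509
gripper_force: 29.9
```

Call:
{"name": "servo_tool", "arguments": {
  "targets": [
    {"angular": [0, 0, 0], "xyz": [-0.02, 0, 0.12], "claw": 4.2},
    {"angular": [0, 0, 0], "xyz": [0, 0, 0], "claw": 4.2}
  ]
}}

```text
t: 35.1
eef_pos: [0.4744, -0.3499, 0.1181]
ee_rot: [3.14, -0.174, 3.005]
force: [-0.3, 0.2, -5.9]
width: 0.0505
gripper_force: 29.9
```

Call:
{"name": "servo_tool", "arguments": {
  "targets": [
    {"angular": [0, 0, 0], "xyz": [-0.02, 0, 0.12], "claw": 4.2},
    {"angular": [0, 0, 0], "xyz": [0, 0, 0], "claw": 4.2}
  ]
}}

```text
t: 35.3
eef_pos: [0.4744, -0.3499, 0.1169]
ee_rot: [3.14, -0.174, 3.005]
force: [0.1, 1.0, -5.4]
width: 0.0506
gripper_force: 29.9
```

Call:
{"name": "servo_tool", "arguments": {
  "targets": [
    {"angular": [0, 0, 0], "xyz": [-0.02, 0, 0.1], "claw": 4.2},
    {"angular": [0, 0, 0], "xyz": [0, 0, 0], "claw": 4.2}
  ]
}}

```text
t: 35.5
eef_pos: [0.4745, -0.3499, 0.1159]
ee_rot: [3.14, -0.174, 3.005]
force: [-0.1, -0.3, -5.1]
width: 0.0507
gripper_force: 29.9
```

Call:
{"name": "servo_tool", "arguments": {
  "targets": [
    {"angular": [0, 0, 0], "xyz": [-0.02, 0, 0.1], "claw": 4.2},
    {"angular": [0, 0, 0], "xyz": [0, 0, 0], "claw": 4.2}
  ]
}}

```text
t: 35.7
eef_pos: [0.4745, -0.3499, 0.1148]
ee_rot: [3.14, -0.175, 3.005]
force: [0.3, -0.6, -5.9]
width: 0.0502
gripper_force: 29.9
```

Call:
{"name": "servo_tool", "arguments": {
  "targets": [
    {"angular": [0, 0, 0], "xyz": [-0.02, 0, 0.1], "claw": 4.2},
    {"angular": [0, 0, 0], "xyz": [0, 0, 0], "claw": 4.2}
  ]
}}

```text
t: 35.9
eef_pos: [0.4745, -0.3499, 0.1138]
ee_rot: [3.14, -0.175, 3.005]
force: [-0.4, -0.3, -5.7]
width: 0.0505
gripper_force: 29.9
```

Call:
{"name": "servo_tool", "arguments": {
  "targets": [
    {"angular": [0, 0, 0], "xyz": [-0.02, 0, 0.1], "claw": 4.2},
    {"angular": [0, 0, 0], "xyz": [0, 0, 0], "claw": 4.2}
  ]
}}

```text
t: 36.1
eef_pos: [0.4745, -0.3499, 0.1128]
ee_rot: [3.14, -0.174, 3.005]
force: [0.2, 0.8, -6.2]
width: 0.0508
gripper_force: 29.9
```

Call:
{"name": "servo_tool", "arguments": {
  "targets": [
    {"angular": [0, 0, 0], "xyz": [-0.02, 0, 0.1], "claw": 4.2},
    {"angular": [0, 0, 0], "xyz": [-0.02, 0, 0.1], "claw": 4.2},
    {"angular": [0, 0, 0], "xyz": [0, 0, 0], "claw": 4.2}
  ]
}}

```text
t: 36.4
eef_pos: [0.4749, -0.3501, 0.1125]
ee_rot: [3.141, -0.173, 3.006]
force: [-1.5, 3.3, 6.4]
width: 0.0506
gripper_force: 29.9
```

Call:
{"name": "servo_tool", "arguments": {
  "targets": [
    {"angular": [0, 0, 0], "xyz": [-0.02, 0, 0.1], "claw": 4.2},
    {"angular": [0, 0, 0], "xyz": [0, 0, 0], "claw": 4.2}
  ]
}}

```text
t: 36.6
eef_pos: [0.4751, -0.3501, 0.1125]
ee_rot: [3.141, -0.173, 3.006]
force: [-2.8, 4.5, 12.9]
width: 0.0504
gripper_force: 29.9
```

It has touched down. I relax by 1.5 mm, open, and withdraw along the tool axis.

Call:
{"name": "servo_tool", "arguments": {
  "targets": [
    {"angular": [0, 0, 0], "xyz": [0.03, 0, -0.17], "claw": 4.2},
    {"angular": [0, 0, 0], "xyz": [0, 0, 0], "claw": 4.2}
  ]
}}

```text
t: 36.8
eef_pos: [0.4752, -0.3501, 0.1126]
ee_rot: [3.141, -0.173, 3.006]
force: [0.7, 3.7, 4.4]
width: 0.0509
gripper_force: 29.9
```

Call:
{"name": "servo_tool", "arguments": {
  "targets": [
    {"angular": [0, 0, 0], "xyz": [0, 0, 0], "claw": 5.4},
    {"angular": [0, 0, 0], "xyz": [0, 0, 0], "claw": 6.5},
    {"angular": [0, 0, 0], "xyz": [0, 0, 0], "claw": 7.5},
    {"angular": [0, 0, 0], "xyz": [0, 0, 0], "claw": 8.4},
    {"angular": [0, 0, 0], "xyz": [0, 0, 0], "claw": 8.4},
    {"angular": [0, 0, 0], "xyz": [0.17, 0, -0.98], "claw": 8.4},
    {"angular": [0, 0, 0], "xyz": [0.17, 0, -0.98], "claw": 8.4},
    {"angular": [0, 0, 0], "xyz": [0.34, 0, -1.97], "claw": 8.4},
    {"angular": [0, 0, 0], "xyz": [0.34, 0, -1.97], "claw": 8.4},
    {"angular": [0, 0, 0], "xyz": [0.34, 0, -1.97], "claw": 8.4},
    {"angular": [0, 0, 0], "xyz": [0.34, 0, -1.97], "claw": 8.4},
    {"angular": [0, 0, 0], "xyz": [0.34, 0, -1.97], "claw": 8.4},
    {"angular": [0, 0, 0], "xyz": [0.34, 0, -1.97], "claw": 8.4},
    {"angular": [0, 0, 0], "xyz": [0, 3.5, 0], "claw": 8.4},
    {"angular": [0, 0, 0], "xyz": [0, 3.5, 0], "claw": 8.4},
    {"angular": [0, 0, 0], "xyz": [0, 3.5, 0], "claw": 8.4},
    {"angular": [0, 0, 0], "xyz": [0, 3.5, 0], "claw": 8.4},
    {"angular": [0, 0, 0], "xyz": [0, 3.5, 0], "claw": 8.4},
    {"angular": [0, 0, 0], "xyz": [0, 0, 0], "claw": 8.4}
  ]
}}

```text
t: 38.7
eef_pos: [0.4996, -0.1739, 0.2533]
ee_rot: [3.139, -0.172, 3.009]
force: [0.4, -0.2, 0.5]
width: 0.0841
gripper_force: 0.0
```

Run:
```python
from h import *
from station import viewer
import cv2
p,R,s=now(); print(s["t"],p,s["force"],s["width"])
t=viewer.grab_frame("top")["color"];g=viewer.grab_frame("scene")["color"]
c=np.zeros((600,800,3),np.uint8)
c[:330]=cv2.resize(t[100:265,30:430],(800,330),interpolation=cv2.INTER_CUBIC)
c[330:,:400]=cv2.resize(g[215:375,50:287],(400,270),interpolation=cv2.INTER_CUBIC)
c[330:,400:]=cv2.resize(g[80:282,210:510],(400,270),interpolation=cv2.INTER_CUBIC)
cv2.imwrite("pics/i.png",np.clip(c*1.3,0,255).astype(np.uint8))
```

```text
38.7 [ 0.5   -0.174  0.253] [ 0.365 -0.239  0.459] 0.08414143564841049
```

View pics/i.png

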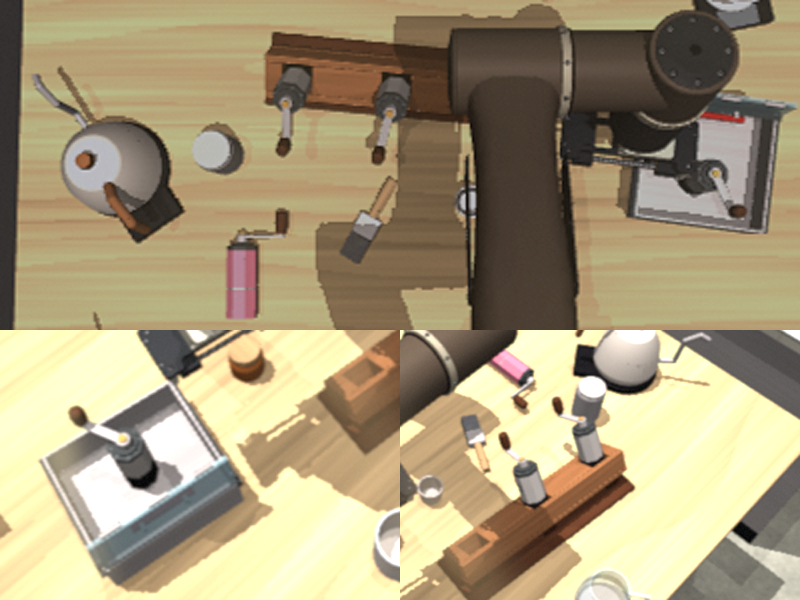

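The picture shows grinder C standing upright in the box at (125,460), the cover folded at the far rim at (165,515), and the other two grinders in the dock at (530,480) and (590,440). The other objects are where they were, and the robot is clear. I hand the job in.

```bash
python3 -c "
from station import order
print(order.job_done())"
```

```text
the job is handed in; nothing more can be done
None
```

The job is handed in at about 39 s: the dragging grinder, the one nearest the box, stands upright in the service box with the cover folded back to its stop, and the two good grinders are still in the dock.

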